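# Pack a grooming gift set into its box

### The job

Pack the gift set from the picking tray into the open gift box, as seen from the robot: in the front half the silver tin on the left, the black bottle in the middle and the amber dropper bottle on the right, each in the centre of its third; the soap carton lying flat behind the black bottle, in the centre of the back half, its long side running left to right along the box; and the small gold tin centred on top of the silver tin. Set everything down upright without dropping it or tipping the bottles, and leave the green bottle and the two loose caps on the tray as they are.

Things in the scene. Friction and masses are not known exactly. Their poses are not given: they have to be found in the camera images.
- gift_box: open gift box base, fixed: black walls 3 mm thick and 18 mm high, brown floor 3 mm above the table; outside 242 mm front to back (x) by 264 mm left to right (y). Origin: centre of its underside. +x to its back (away from the robot), +y to its left. Centres of the left, middle, right thirds: y = 86, 0, -86 mm; of the back and front halves: x = 59, -59 mm. Stands left or right of the picking tray
- silver_tin_mid (a point): round silver screw-lid tin with a dark blue dot on the lid, 64 mm in diameter, 42 mm high, about 140 g; this point is its centre, half-way up; its own z axis points up; starts standing on the picking tray, a light blue plastic tray 330 x 260 mm with a floor 2 mm above the table and a rim 8 mm high
- gold_tin_mid (a point): small round gold tin with a black dot on the lid, 48 mm in diameter, 22 mm high, about 60 g; this point is its centre, half-way up; its own z axis points up; starts standing on the picking tray, a light blue plastic tray 330 x 260 mm with a floor 2 mm above the table and a rim 8 mm high
- black_bottle_mid (a point): matt black bottle with black screw cap and a cream label round it, 38 mm in diameter for the lowest 54 mm, 82 mm high with the cap (27 mm in diameter), about 120 g; this point is its centre, half-way up; its own z axis points up; starts standing on the picking tray, a light blue plastic tray 330 x 260 mm with a floor 2 mm above the table and a rim 8 mm high
- dropper_bottle_mid (a point): amber glass dropper bottle with a brown label, black collar and narrow black rubber bulb, 34 mm in diameter for the lowest 46 mm, 84 mm high with the bulb, about 80 g; this point is its centre, half-way up; its own z axis points up; starts standing on the picking tray, a light blue plastic tray 330 x 260 mm with a floor 2 mm above the table and a rim 8 mm high
- soap_carton_mid (a point): white soap carton with a green band round its middle, lying flat: 55 mm (its x axis) by 80 mm (its y axis, the long side) by 34 mm high, about 120 g; this point is its centre, half-way up; its own z axis points up; starts standing on the picking tray, a light blue plastic tray 330 x 260 mm with a floor 2 mm above the table and a rim 8 mm high, its long side roughly left to right
- green_bottle_mid (a point): bystander, to be left alone: green bottle with a white cap and white label, 36 mm in diameter, 78 mm high; this point is its centre, half-way up; its own z axis points up; it stands among the things on the picking tray
- black_cap_mid (a point): bystander, to be left alone: loose black bottle cap, 25 mm in diameter, 18 mm high, on the picking tray between the things; this point is its centre, half-way up
- white_cap_mid (a point): bystander, to be left alone: loose white bottle cap, 25 mm in diameter, 18 mm high, on the picking tray between the things; this point is its centre, half-way up

How it is judged:
At the end, for the whole second after the job is handed in: Released, at rest, upright: silver tin, black bottle, dropper bottle within 15 mm (along x and y) of the centres of the front half's left, middle, right thirds; soap flat, within 15 mm of the back half's centre and 11 degrees of left-right; gold tin on the silver one, centres within 8 mm (x of silver_tin_mid in the frame of gift_box between -0.074 and -0.044 m and y of silver_tin_mid in the frame of gift_box between 0.071 and 0.101 m and z of silver_tin_mid in the frame of gift_box between 0.019 and 0.029 m and angle between each of silver_tin_mid, black_bottle_mid, dropper_bottle_mid, soap_carton_mid, gold_tin_mid's own z axis and vertical below 0.12 rad and x of black_bottle_mid in the frame of gift_box between -0.074 and -0.044 m and y of black_bottle_mid in the frame of gift_box between -0.015 and 0.015 m and z of black_bottle_mid in the frame of gift_box between 0.039 and 0.049 m and x of dropper_bottle_mid in the frame of gift_box between -0.074 and -0.044 m and y of dropper_bottle_mid in the frame of gift_box between -0.101 and -0.071 m and z of dropper_bottle_mid in the frame of gift_box between 0.04 and 0.05 m and x of soap_carton_mid in the frame of gift_box between 0.044 and 0.074 m and y of soap_carton_mid in the frame of gift_box between -0.015 and 0.015 m and z of soap_carton_mid in the frame of gift_box between 0.015 and 0.025 m and angle between the y axis of soap_carton_mid and the y axis of gift_box, either way round below 0.2 rad and horizontal distance between gold_tin_mid and silver_tin_mid below 0.008 m and z of gold_tin_mid in the frame of gift_box between 0.051 and 0.061 m and linear speed of each of silver_tin, gold_tin, black_bottle, dropper_bottle, soap_carton below 0.01 m/s); the robot touches nothing.
It fails at once if the green bottle or one of the two loose caps is pushed more than 20 mm from where it was (distance of any of green_bottle_mid, black_cap_mid, white_cap_mid from where it was at the start of the episode above 0.02 m).
It fails at once if the black bottle or the dropper bottle is tipped by more than 35 degrees (angle between any of black_bottle_mid, dropper_bottle_mid's own z axis and vertical above 0.61 rad).
It fails at once if one of the five things is let fall (in the air, touching nothing, more than 15 mm above the place it belongs) ((contact force between silver_tin and anything else below 0.01 N and height (world z) of silver_tin_mid above 0.039 m) or (contact force between gold_tin and anything else below 0.01 N and height (world z) of gold_tin_mid above 0.071 m) or (contact force between black_bottle and anything else below 0.01 N and height (world z) of black_bottle_mid above 0.059 m) or (contact force between dropper_bottle and anything else below 0.01 N and height (world z) of dropper_bottle_mid above 0.06 m) or (contact force between soap_carton and anything else below 0.01 N and height (world z) of soap_carton_mid above 0.035 m)).
It also fails if it takes over 144 s, if anything falls off the work surface, if the arm or the gripper's body presses on something with over 40 N, if the wrist force passes 120 N, or if a joint passes its speed limit or range.

### The arm

A 6-joint arm with a two-finger parallel gripper is mounted at the origin on the work surface. World frame = base frame: x ahead of the robot, y to its left, z up, the work surface at z = 0. Lengths are in m, angles in rad, forces in N, time in s.
With the tool pointing down it reaches from about 0.375 to 0.975 m from the base axis. Payload 3.8 kg.
Tool frame: the origin (TCP) lies midway between the tips of the shut fingers; the grasp point (between the pads) lies 19 mm behind it; z points along the fingers, y is the line along which they close (so a half turn about z gives the same grasp; the last joint's range is limited). The gripper opens to 88 mm and grips with 3 to 60 N. Pads are 18 mm wide; open, the fingers measure 123 mm over their backs; the gripper's body (75 mm by 187 mm) begins 45 mm behind the grasp point.
Start: joints at [1.086, 0.264, 1.604, -0, 1.274, -0.037], TCP at [0.292, 0.608, 0.209] pointing down, gripper open.
Joint ranges: [-2.63, 2.63], [-0.94, 2.18], [0.31, 2.57], [-1.31, 4.45], [0, 2.66], [-2.55, 2.55]. Speed limits (rad/s): [2.57, 2.57, 3.14, 3.14, 3.14, 3.14].

### API

Orientations are given as a unit quaternion [x, y, z, w].
In Python, from bench import * gives the robot as it stands.
- The arm moves only by the tool servo_tool, never from a script. Its argument "commands" is a list of rows, each an object of numbers: "x", "y", "z": the shift along the world's x, y, z in cm; "wx", "wy", "wz": the turn, a rotation vector about the world's x, y, z in rad; "fingers": the finger opening in cm, from 0 to 8.81. A call has 1 to 8 rows; each row shifts and turns the commanded pose from where the row before left it; what a row does not reach is not made up. A row lasts 1/8 s, in which the tool goes at most 62.5 mm and 10.7 degrees, less where a joint would pass 70% of its speed; a pose out of reach is approached as far as the arm can. A call is refused whole if a number of a shift passes 6.25 or a number of a turn 0.188, either way. A call with a gripper value outside its range is refused whole. The fingers move at their own pace and stop on an object; the grip force is fixed at half the most. Time passes only in rows, so rows that do not move let the fingers close. It gives the time, the measured TCP pose, the force, the opening and the grip force at its end, in the units of the state.
- sense(): the state, without advancing time (a new reading comes with each control period).
- read_camera(name): name is "scene" or "top" or "wrist"; returns the picture (400x640x3 uint8, blue, green, red); there is no depth.
- camera_model(name): a dict with "fx", "fy", "cx", "cy" (pixels), "eye" and "rotation" of the camera in the world; the wrist camera has in their place "mount" (4x4, takes a point from camera to tool coordinates, whose origin is the TCP and whose axes are the flange's). Camera axes: x right, y up, looking along -z (the intrinsics and any distortion apply to the point x, -y, -z); pixel columns grow to the right and rows downward; lengths in m; the calibration is good to about 2 mm. A picture is of the moment at which its call begins: read the wrist's pose just before it. camera_model takes no time and is no camera call.
- hand_in(): hands the job in; it is judged then, once.
Trained networks look in the newest picture that a camera, given by its name, has taken for a name from the list of things; names that differ only in an ending like _2 or _b are one class to them, and where a whole thing is asked for, a point or a joint stands for the part that bears it (a point fixed in the world has none). Each returns a list of dicts, best first, with "p" (0 to 1); they miss things now and then, are a little off and sometimes report something else, mostly with a low value. They report only what shows in the picture. A call takes as long as a camera call.
- recognise(camera, label): "extent" ([centre column, centre row, width, height] in pixels, round what is visible of it).
The state is a dict: "time_s": time; "joint_pos": joint angles; "joint_velocities": joint speeds; "tau": joint torques, N m; "ee_pos": TCP position; "orientation": TCP orientation; "contact_force": force on the tool from outside, world axes, zero at the start; "ft_torque": the same for the moment, N m; "opening": finger opening in m; "grasp_force": force on a finger pad.
Only numpy, scipy, OpenCV 4.12 (cv2) and the standard library are available. Lean on these libraries where they do the work, as an engineer would, in place of code of your own. Each camera call takes 0.05 s, during which the arm holds its last target. There are 200 camera calls.

## Working session

There is one attempt and no reset: what is moved stays moved. The work goes in short steps, Python scripts to look and compute and a tool call to move; the robot and the scene stay as the last step left them, time stands still between calls to the robot, and variables do not carry over. Pictures are saved under pics/ and viewed, at most 14 in all, crops included, and the job is handed in when it is done.

Besides the shell and the picture viewer there is one more tool, called after "Emit:" as name(argument=value, ...), one argument or row to a line, values as JSON. servo_tool: Moves the arm, as the interface text tells. Its arguments: {"type":"object","properties":{"commands":{"type":"array"}},"required":["commands"]}

```bash
mkdir -p pics; ls; python3 - <<'E'
from bench import *
import cv2
for c in ("top","scene"):
    cv2.imwrite(f"pics/{c}0.png",read_camera(c)); m=camera_model(c); print(c,m)
    for n in "gift_box silver_tin_mid gold_tin_mid black_bottle_mid dropper_bottle_mid soap_carton_mid green_bottle_mid black_cap_mid white_cap_mid".split():
        print(n,[( [round(v) for v in d["extent"]],round(d["p"],2)) for d in recognise(c,n)[:2]])
print(camera_model("wrist")); print(sense())
E
```

```text
pics
top {'fx': 375.5096465477571, 'fy': 375.5096465477571, 'cx': 315.6999637170232, 'cy': 201.09309997011331, 'eye': array([ 0.39625029, -0.01206424,  0.72757018]), 'rotation': array([ 0.08453152, -0.07221186, -0.64447522,  0.75649954])}
gift_box [([420, 248, 142, 126], 0.88)]
silver_tin_mid [([275, 192, 33, 39], 0.79)]
gold_tin_mid [([165, 234, 28, 27], 0.76)]
black_bottle_mid [([176, 179, 32, 27], 0.82)]
dropper_bottle_mid [([224, 183, 22, 22], 0.9)]
soap_carton_mid [([272, 248, 50, 41], 0.89)]
green_bottle_mid [([220, 242, 27, 22], 0.91)]
black_cap_mid [([198, 212, 16, 10], 0.64), ([176, 179, 28, 28], 0.19)]
white_cap_mid [([248, 216, 6, 15], 0.63), ([419, 246, 143, 130], 0.57)]
scene {'fx': 386.43531966033515, 'fy': 386.43531966033515, 'cx': 317.77988665996617, 'cy': 201.2977556578187, 'eye': array([1.11713206, 0.11747062, 0.68583317]), 'rotation': array([0.24068759, 0.29362203, 0.70933226, 0.59388832])}
gift_box [([236, 209, 125, 79], 0.66)]
silver_tin_mid [([356, 233, 30, 30], 0.74), ([419, 223, 10, 9], 0.66)]
gold_tin_mid [([442, 211, 20, 20], 0.88)]
black_bottle_mid [([444, 
[... 806 characters left out ...]
: array([ 1.08610385e+00,  2.63869538e-01,  1.60398601e+00, -8.54421170e-06,
        1.27371045e+00, -3.69060084e-02]), 'joint_velocities': array([-1.54347910e-04, -1.92935668e-06,  1.08613766e-03, -1.92751144e-04,
        7.75580612e-05,  3.43330052e-04]), 'tau': array([-3.94429389e-04, -5.02073979e+01, -3.57266557e+01,  7.29504274e-02,
        1.82264397e-02,  6.25865482e-06]), 'ee_pos': array([0.29226345, 0.60844589, 0.20863384]), 'orientation': array([2.22026136e-01, 9.75040714e-01, 1.18231902e-05, 7.38329220e-06]), 'contact_force': array([0.14718714, 0.35429964, 0.03824161]), 'ft_torque': array([-0.01231852,  0.0377301 , -0.00382231]), 'grasp_force': 0.0, 'opening': 0.08827801675550626}
```

View pics/top0.png

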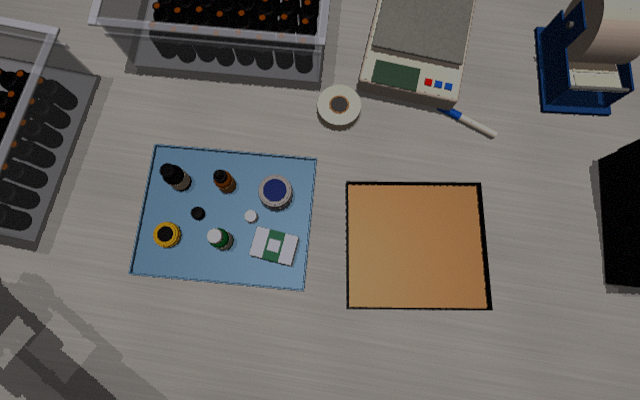

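View pics/scene0.png

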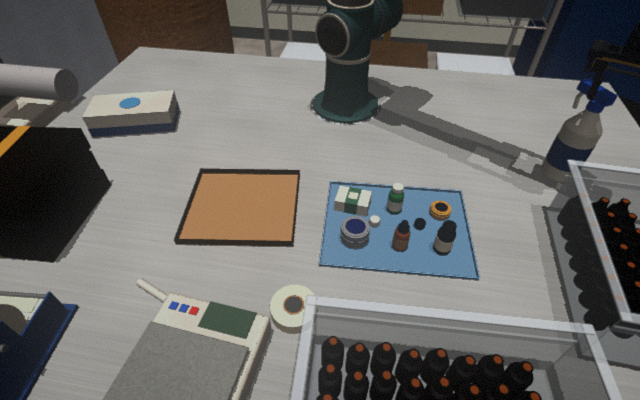

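The top view shows the tray at (130–317, 145–290): black bottle (175,176), dropper (222,178), silver tin (275,191), gold tin (167,234), green bottle (217,237), soap (273,246) and caps at (198,213) and (250,216). The box is to its right, at (346–491, 182–309). I'll enlarge it for exact pixels.

```bash
cat > h.py <<'E'
from bench import *
import cv2,numpy as np
from scipy.spatial.transform import Rotation as R
def pose(c):
    m=camera_model(c)
    if c=="wrist":
        s=sense(); M=m["mount"]; Q=R.from_quat(s["orientation"]).as_matrix()
        return m,Q@M[:3,3]+s["ee_pos"],Q@M[:3,:3]
    return m,m["eye"],R.from_quat(m["rotation"]).as_matrix()
def pt(c,u,v,z,P=None):
    m,e,Q=P or pose(c)
    d=Q@np.array([(u-m["cx"])/m["fx"],-(v-m["cy"])/m["fy"],-1])
    return e+d*(z-e[2])/d[2]
def px(c,p,P=None):
    m,e,Q=P or pose(c); q=Q.T@(np.array(p)-e)
    return m["cx"]-m["fx"]*q[0]/q[2], m["cy"]+m["fy"]*q[1]/q[2]
E
python3 - <<'E'
from h import *
for c,d in (("top",{"silver":(275,191,.044),"gold":(167,234,.024),"black":(170,171,.084),"drop":(218,174,.086),"soap":(274,244,.036),"green":(214,236,.08),"bc":(198,213,.02),"wc":(250,215,.02),"bA":(346,182,.018),"bB":(480,183,.018),"bC":(491,308,.018),"bD":(347,309,.018)}),
 ("scene",{"silver":(355,226,.044),"gold":(440,208,.024),"black":(448,225,.084),"drop":(402,225,.086),"soap":(352,198,.036),"green":(397,187,.08),"bA":(296,244,.018),"bB":(178,243,.018),"bC":(202,170,.018),"bD":(299,171,.018)})):
    for k,v in d.items(): print(c,k,pt(c,*v).round(3))
i=cv2.imread("pics/top0.png"); cv2.imwrite("pics/z1.png",cv2.resize(i[140:295,125:320],None,fx=4,fy=3.87,interpolation=cv2.INTER_CUBIC)[:600,:800])
E
```

```text
top silver [0.556 0.091 0.044]
top gold [0.446 0.279 0.024]
top black [0.553 0.277 0.084]
top drop [0.561 0.19  0.086]
top soap [0.459 0.076 0.036]
top green [0.452 0.175 0.08 ]
top bc [0.496 0.232 0.02 ]
top wc [0.508 0.133 0.02 ]
top bA [ 0.602 -0.039  0.018]
top bB [ 0.642 -0.299  0.018]
top bC [ 0.409 -0.333  0.018]
top bD [ 0.365 -0.075  0.018]
scene silver [0.556 0.094 0.044]
scene gold [0.448 0.284 0.024]
scene black [0.555 0.283 0.084]
scene drop [0.573 0.19  0.086]
scene soap [0.462 0.076 0.036]
scene green [0.453 0.176 0.08 ]
scene bA [ 0.607 -0.029  0.018]
scene bB [ 0.649 -0.285  0.018]
scene bC [ 0.408 -0.328  0.018]
scene bD [ 0.368 -0.074  0.018]
```

View pics/z1.png

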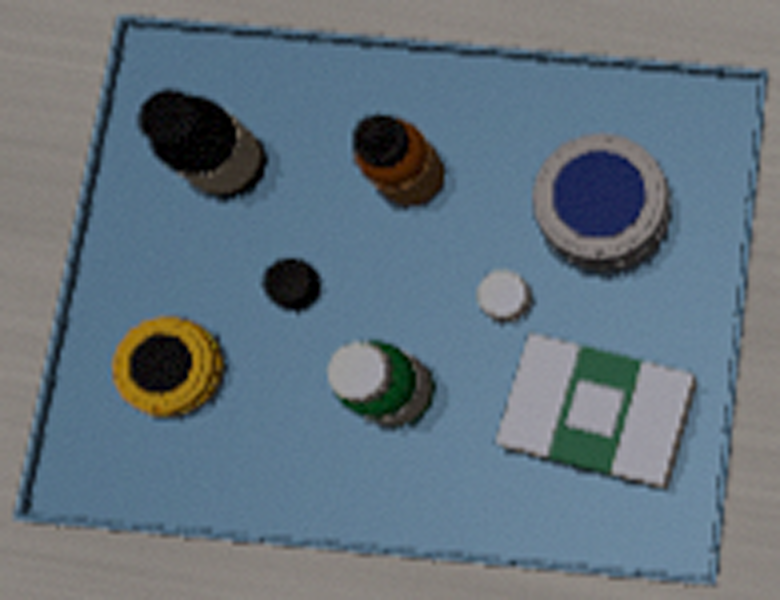

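The enlarged view has (z1) the soap corners at (527,335), (693,375), (667,487) and (497,445), the silver dot at (600,193), the gold dot at (162,363), the black cap top at (172,120) and the dropper bulb at (381,140). Next: the box outline and soap yaw.

```bash
python3 - <<'E'
from h import *
f=lambda u,v:(u/4+125,v/3.87+140)
c=[pt("top",*f(*p),.036)[:2] for p in ((527,335),(693,375),(667,487),(497,445))]
c=np.array(c); print("soap",c.round(3),c.mean(0).round(4),cv2.minAreaRect((c*1000).astype(np.float32)))
for n,u,v,z in (("silver",600,193,.044),("gold",162,363,.024),("black",170,118,.084),("drop",381,139,.086)): print(n,pt("top",*f(u,v),z).round(4))
for cam in("top","scene"):
    i=cv2.imread(f"pics/{cam}0.png"); h=cv2.cvtColor(i,cv2.COLOR_BGR2HSV)
    m=cv2.inRange(h,(5,90,60),(25,255,255)); m[:150]=0
    n,l,s,ce=cv2.connectedComponentsWithStats(m)
    k=1+s[1:,4].argmax(); 
    q=cv2.findContours((l==k).astype(np.uint8),0,1)[0][0][:,0]
    # floor visible: average of floor plane/rim edges
    for z in(.003,.018):
        w=np.array([pt(cam,u,v,z)[:2]*1000 for u,v in q],np.float32); print(cam,z,cv2.minAreaRect(w))
E
```

```text
soap [[0.486 0.113]
 [0.479 0.034]
 [0.425 0.036]
 [0.432 0.117]] [0.4553 0.075 ] ((455.28057861328125, 74.78712463378906), (81.57566833496094, 53.946319580078125), 85.14331817626953)
silver [0.5584 0.0913 0.044 ]
gold [0.4463 0.2824 0.024 ]
black [0.5535 0.2818 0.084 ]
drop [0.5581 0.1858 0.086 ]
top 0.003 ((505.3452453613281, -188.32110595703125), (237.57177734375, 257.997802734375), 8.559329986572266)
top 0.018 ((503.0867919921875, -184.67233276367188), (232.65353393554688, 252.6566925048828), 8.559332847595215)
scene 0.003 ((494.9730224609375, -189.18267822265625), (230.20448303222656, 260.11407470703125), 8.522379875183105)
scene 0.018 ((508.6401672363281, -182.44627380371094), (225.14749145507812, 254.40008544921875), 8.522374153137207)
```

Emit:
servo_tool(
  commands=[
    {"x": 1.4,"y": -4.5,"wz": -0.1},
    {"x": 1.4,"y": -4.5,"wz": -0.1},
    {"x": 1.4,"y": -4.5,"wz": -0.1},
    {"x": 1.4,"y": -4.5,"wz": -0.1},
    {"x": 1.4,"y": -4.5,"wz": -0.1},
    {"x": 1.4,"y": -4.5,"wz": -0.1},
    {"x": 1.4,"y": -4.5,"wz": -0.1},
    {"x": 1.4,"y": -4.5,"wz": -0.1},
  ],
)

```text
validation failed for argument at $.co...
```

Emit:
servo_tool(
  commands=[
    {"x": 1.3,"y": -4.3,"wz": -0.1},
    {"x": 1.3,"y": -4.3,"wz": -0.1},
    {"x": 1.3,"y": -4.3,"wz": -0.1},
    {"x": 1.2,"y": -4.4,"wz": -0.11},
    {},
  ],
)

```text
validation failed for argument at $.co...
```

Emit:
servo_tool(
  commands=[
    {"x": 1.4,"y": -4.5,"z": 0,"wx": 0,"wy": 0,"wz": -0.1,"fingers": 8.8},
    {"x": 1.4,"y": -4.5,"z": 0,"wx": 0,"wy": 0,"wz": -0.1,"fingers": 8.8},
    {"x": 1.4,"y": -4.5,"z": 0,"wx": 0,"wy": 0,"wz": -0.1,"fingers": 8.8},
    {"x": 1.4,"y": -4.5,"z": 0,"wx": 0,"wy": 0,"wz": -0.1,"fingers": 8.8},
    {"x": 1.4,"y": -4.5,"z": 0,"wx": 0,"wy": 0,"wz": -0.1,"fingers": 8.8},
    {"x": 1.4,"y": -4.5,"z": 0,"wx": 0,"wy": 0,"wz": -0.1,"fingers": 8.8},
    {"x": 1.4,"y": -4.5,"z": 0,"wx": 0,"wy": 0,"wz": -0.1,"fingers": 8.8},
    {"x": 1.4,"y": -4.5,"z": 0,"wx": 0,"wy": 0,"wz": -0.1,"fingers": 8.8},
  ],
)

```text
time_s: 2.0
ee_pos: [0.4046, 0.247, 0.2089]
orientation: [0.585, 0.811, 0.0, 0.0]
contact_force: [-0.3, -0.6, -0.3]
opening: 0.0877
grasp_force: 0.0
```

Emit:
servo_tool(
  commands=[
    {"x": 1.2,"y": -4.3,"z": -1,"wx": 0,"wy": 0,"wz": -0.1,"fingers": 8.8},
    {"x": 1.3,"y": -4.3,"z": -1,"wx": 0,"wy": 0,"wz": -0.1,"fingers": 8.8},
    {"x": 1.3,"y": -4.3,"z": -1,"wx": 0,"wy": 0,"wz": -0.1,"fingers": 8.8},
    {"x": 1.3,"y": -4.3,"z": -1,"wx": 0,"wy": 0,"wz": -0.11,"fingers": 8.8},
    {"x": 0,"y": 0,"z": -2,"wx": 0,"wy": 0,"wz": 0,"fingers": 8.8},
    {"x": 0,"y": 0,"z": 0,"wx": 0,"wy": 0,"wz": 0,"fingers": 8.8},
  ],
)

```text
time_s: 2.75
ee_pos: [0.4539, 0.0757, 0.1472]
orientation: [0.738, 0.675, -0.001, -0.001]
contact_force: [0.7, 0.8, -0.1]
opening: 0.0879
grasp_force: 0.0
```

```bash
python3 - <<'E'
from h import *
P=pose("wrist"); i=read_camera("wrist"); cv2.imwrite("pics/w1.png",i); print(P[1])
for n,z in (("soap_carton_mid",.036),("silver_tin_mid",.044),("white_cap_mid",.02),("green_bottle_mid",.08)):
    for d in recognise("wrist",n)[:1]: print(n,d["extent"],d["p"],pt("wrist",*d["extent"][:2],z,P).round(4))
for n,p in (("soap",(.455,.075,.036)),("silver",(.558,.092,.044)),("tcp",sense()["ee_pos"])): print(n,px("wrist",p,P))
E
```

```text
[0.46140848 0.15072679 0.32211879]
soap_carton_mid [320.8, 182.8, 57.0, 85.4] 0.87 [0.4566 0.0809 0.036 ]
silver_tin_mid [429.1, 162.1, 80.9, 75.3] 0.79 [0.5555 0.0934 0.044 ]
white_cap_mid [372.3, 119.8, 27.6, 28.1] 0.66 [0.5098 0.1334 0.02  ]
green_bottle_mid [309.2, 75.1, 44.5, 52.0] 0.85 [0.4558 0.1723 0.08  ]
soap (np.float64(319.6655954169887), np.float64(188.93073172065206))
silver (np.float64(431.8972035685465), np.float64(163.40358565545225))
tcp (np.float64(320.8561320254878), np.float64(234.10990849163366))
```

View pics/w1.png

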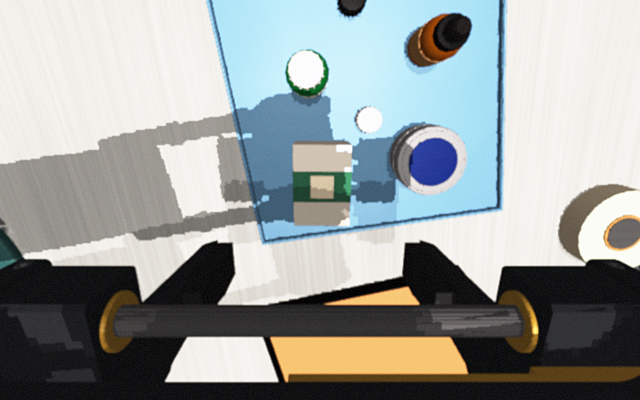

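The wrist view shows the soap centred at (322,187), square to the fingers. The white cap at (368,120) and the silver tin at (430,161) are clear of them. Descending.

Emit:
servo_tool(
  commands=[
    {"x": 0.2,"y": 0,"z": -4,"wx": 0,"wy": 0,"wz": 0,"fingers": 8.8},
    {"x": 0,"y": 0,"z": -4,"wx": 0,"wy": 0,"wz": 0,"fingers": 8.8},
    {"x": 0,"y": 0,"z": -3,"wx": 0,"wy": 0,"wz": 0,"fingers": 8.8},
    {"x": 0,"y": 0,"z": -2.5,"wx": 0,"wy": 0,"wz": 0,"fingers": 8.8},
    {"x": 0,"y": 0,"z": 0,"wx": 0,"wy": 0,"wz": 0,"fingers": 8.8},
    {"x": 0,"y": 0,"z": 0,"wx": 0,"wy": 0,"wz": 0,"fingers": 4},
    {"x": 0,"y": 0,"z": 0,"wx": 0,"wy": 0,"wz": 0,"fingers": 4},
    {"x": 0,"y": 0,"z": 0,"wx": 0,"wy": 0,"wz": 0,"fingers": 4},
  ],
)

```text
time_s: 4.0
ee_pos: [0.4583, 0.0766, 0.0147]
orientation: [0.737, 0.676, 0.001, 0.001]
contact_force: [-0.3, -0.3, 0.1]
opening: 0.0602
grasp_force: 0.0
```

Emit:
servo_tool(
  commands=[
    {"x": 0,"y": 0,"z": 0,"wx": 0,"wy": 0,"wz": 0,"fingers": 4},
    {"x": 0,"y": 0,"z": 0,"wx": 0,"wy": 0,"wz": 0,"fingers": 4},
    {"x": 0,"y": 0,"z": 0,"wx": 0,"wy": 0,"wz": 0,"fingers": 4},
    {"x": 0,"y": 0,"z": 2,"wx": 0,"wy": 0,"wz": 0,"fingers": 4},
    {"x": 0,"y": 0,"z": 3,"wx": 0,"wy": 0,"wz": 0,"fingers": 4},
    {"x": 0,"y": 0,"z": 3,"wx": 0,"wy": 0,"wz": 0,"fingers": 4},
  ],
)

```text
time_s: 4.75
ee_pos: [0.4568, 0.0764, 0.0941]
orientation: [0.737, 0.676, -0.0, -0.0]
contact_force: [-0.5, -1.2, 0.1]
opening: 0.0397
grasp_force: 0.0
```

Emit:
servo_tool(
  commands=[
    {"x": 1.5,"y": -3.6,"z": 0,"wx": 0,"wy": 0,"wz": 0.034,"fingers": 4},
    {"x": 1.5,"y": -3.6,"z": 0,"wx": 0,"wy": 0,"wz": 0.034,"fingers": 4},
    {"x": 1.5,"y": -3.6,"z": 0,"wx": 0,"wy": 0,"wz": 0.034,"fingers": 4},
    {"x": 1.5,"y": -3.6,"z": 0,"wx": 0,"wy": 0,"wz": 0.034,"fingers": 4},
    {"x": 1.5,"y": -3.7,"z": 0,"wx": 0,"wy": 0,"wz": 0.034,"fingers": 4},
    {"x": 1.5,"y": -3.7,"z": 0,"wx": 0,"wy": 0,"wz": 0.034,"fingers": 4},
    {"x": 1.4,"y": -3.7,"z": 0,"wx": 0,"wy": 0,"wz": 0.032,"fingers": 4},
    {"x": 0,"y": 0,"z": 0,"wx": 0,"wy": 0,"wz": 0,"fingers": 4},
  ],
)

```text
time_s: 5.75
ee_pos: [0.5621, -0.181, 0.0935]
orientation: [0.654, 0.757, -0.0, 0.0]
contact_force: [-0.7, -0.4, 0.2]
opening: 0.0398
grasp_force: 0.0
```

```bash
python3 - <<'E'
from h import *
s=sense(); print(s["ee_pos"],s["opening"],s["orientation"])
P=pose("wrist"); i=read_camera("wrist"); cv2.imwrite("pics/w2.png",i)
b=R.from_euler("z",.149).as_matrix()
for q in ((-.121,.132,.018),(.121,.132,.018),(.121,-.132,.018),(-.121,-.132,.018)): print(q,px("wrist",b@q+[.504,-.187,0],P))
E
```

```text
[ 0.56208981 -0.18098381  0.09354281] 0.039843202854287385 [ 6.53600731e-01  7.56839415e-01 -4.59718235e-05  4.26716179e-04]
(-0.121, 0.132, 0.018) (np.float64(66.56842853420696), np.float64(19.18358090688625))
(0.121, 0.132, 0.018) (np.float64(405.46605245337736), np.float64(18.171702918003007))
(0.121, -0.132, 0.018) (np.float64(383.5869903143755), np.float64(327.46354591731495))
(-0.121, -0.132, 0.018) (np.float64(132.52069210284634), np.float64(328.0402117535658))
```

View pics/w2.png

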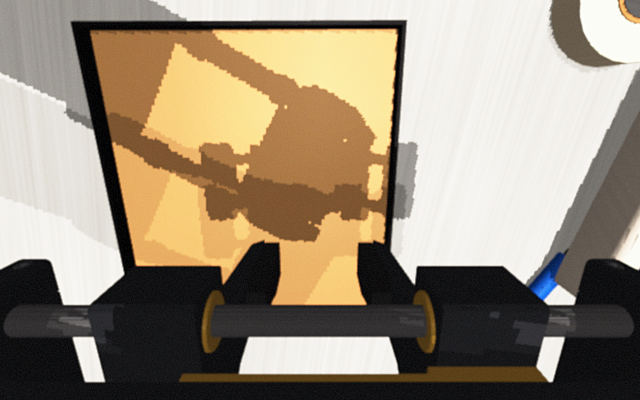

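The fingers are empty: opening 40 mm, no force. The box outline at (72,22)–(406,20) matches the model to 1–2 mm. I'll look for the soap.

```bash
python3 - <<'E'
from h import *
i=read_camera("top"); cv2.imwrite("pics/t2.png",cv2.resize(i[140:320,120:500],None,fx=2.1,fy=2.1,interpolation=cv2.INTER_CUBIC))
for n in("soap_carton_mid","silver_tin_mid"): print(n,recognise("top",n)[:2])
E
```

```text
soap_carton_mid [{'extent': [274.0, 247.1, 54.6, 40.1], 'p': 0.94}]
silver_tin_mid [{'extent': [275.4, 192.9, 33.5, 37.3], 'p': 0.79}]
```

View pics/t2.png

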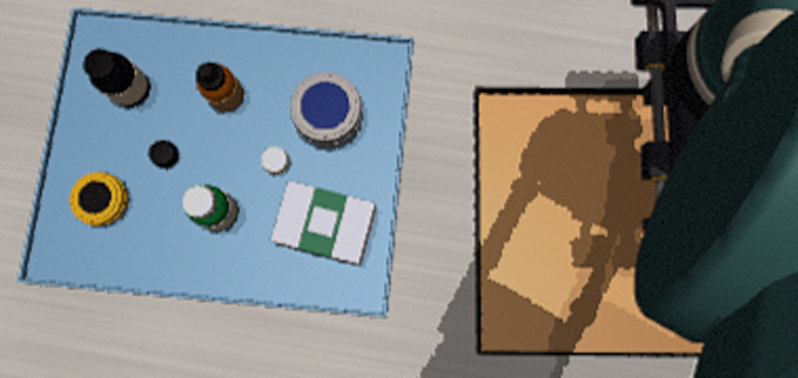

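The soap stands untouched on the tray at (274,247), so the grip never held. I'll go back, close to 0 and check the force before lifting.

Emit:
servo_tool(
  commands=[
    {"x": -1.5,"y": 3.6,"z": 0,"wx": 0,"wy": 0,"wz": -0.034,"fingers": 8.8},
    {"x": -1.5,"y": 3.6,"z": 0,"wx": 0,"wy": 0,"wz": -0.034,"fingers": 8.8},
    {"x": -1.5,"y": 3.6,"z": 0,"wx": 0,"wy": 0,"wz": -0.034,"fingers": 8.8},
    {"x": -1.5,"y": 3.6,"z": 0,"wx": 0,"wy": 0,"wz": -0.034,"fingers": 8.8},
    {"x": -1.5,"y": 3.7,"z": 0,"wx": 0,"wy": 0,"wz": -0.034,"fingers": 8.8},
    {"x": -1.5,"y": 3.7,"z": 0,"wx": 0,"wy": 0,"wz": -0.034,"fingers": 8.8},
    {"x": -1.4,"y": 3.7,"z": 0,"wx": 0,"wy": 0,"wz": -0.032,"fingers": 8.8},
    {"x": 0,"y": 0,"z": -4,"wx": 0,"wy": 0,"wz": 0,"fingers": 8.8},
  ],
)

```text
time_s: 6.95
ee_pos: [0.4592, 0.0798, 0.0564]
orientation: [0.736, 0.677, 0.003, 0.002]
contact_force: [1.0, -0.5, -1.0]
opening: 0.0877
grasp_force: 0.0
```

Emit:
servo_tool(
  commands=[
    {"x": 0,"y": 0,"z": -2,"wx": 0,"wy": 0,"wz": 0,"fingers": 8.8},
    {"x": 0,"y": 0,"z": -2.2,"wx": 0,"wy": 0,"wz": 0,"fingers": 8.8},
    {"x": 0,"y": 0,"z": 0,"wx": 0,"wy": 0,"wz": 0,"fingers": 8.8},
    {"x": 0,"y": 0,"z": 0,"wx": 0,"wy": 0,"wz": 0,"fingers": 0},
    {"x": 0,"y": 0,"z": 0,"wx": 0,"wy": 0,"wz": 0,"fingers": 0},
    {"x": 0,"y": 0,"z": 0,"wx": 0,"wy": 0,"wz": 0,"fingers": 0},
    {"x": 0,"y": 0,"z": 0,"wx": 0,"wy": 0,"wz": 0,"fingers": 0},
    {"x": 0,"y": 0,"z": 0,"wx": 0,"wy": 0,"wz": 0,"fingers": 0},
  ],
)

```text
time_s: 7.95
ee_pos: [0.4574, 0.0764, 0.0118]
orientation: [0.737, 0.676, 0.0, 0.0]
contact_force: [-0.1, -0.5, -0.2]
opening: 0.04
grasp_force: 0.0
```

```bash
python3 - <<'E'
from h import *
i=read_camera("wrist"); cv2.imwrite("pics/w3.png",i)
s=sense();print(s["ee_pos"],s["opening"],s["grasp_force"],s["contact_force"])
E
```

```text
[0.45731515 0.07638662 0.01169548] 0.036242073775771204 0.0 [ 0.33044621 -0.21303331 -0.80487842]
```

View pics/w3.png

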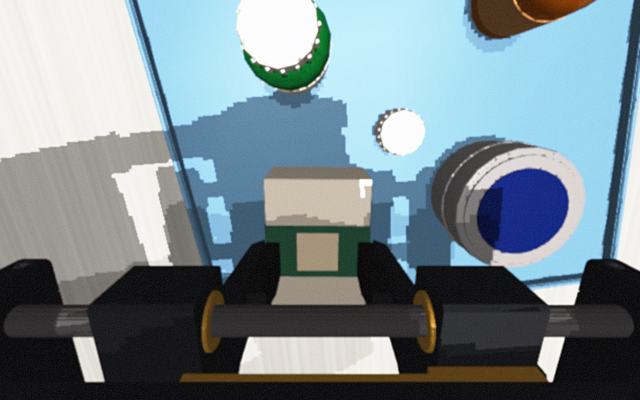

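Emit:
servo_tool(
  commands=[
    {"x": 0,"y": 0,"z": 0,"wx": 0,"wy": 0,"wz": 0,"fingers": 0},
    {"x": 0,"y": 0,"z": 0,"wx": 0,"wy": 0,"wz": 0,"fingers": 0},
    {"x": 0,"y": 0,"z": 0,"wx": 0,"wy": 0,"wz": 0,"fingers": 0},
  ],
)

```text
time_s: 8.38
ee_pos: [0.4572, 0.0764, 0.0116]
orientation: [0.737, 0.676, -0.0, -0.0]
contact_force: [0.0, -0.6, 0.0]
opening: 0.0064
grasp_force: 0.0
```

View it.

```bash
python3 - <<'E'
from h import *
i=read_camera("wrist"); j=read_camera("top"); k=read_camera("scene")
cv2.imwrite("pics/w4.png",np.vstack([np.hstack([i[150:350,120:520],cv2.resize(j[200:300,210:410],None,fx=2,fy=2)]),cv2.resize(k[130:290,240:560],None,fx=2.5,fy=2.5)]))
s=sense();print(s["opening"],s["grasp_force"],s["contact_force"],s["joint_pos"])
E
```

```text
0.0004130234966796033 0.0 [-0.03795027  0.80612851 -0.36391885] [1.11927811e-01 8.45157683e-02 2.21959653e+00 3.04233591e-05
 8.37554545e-01 1.98872067e-01]
```

View pics/w4.png

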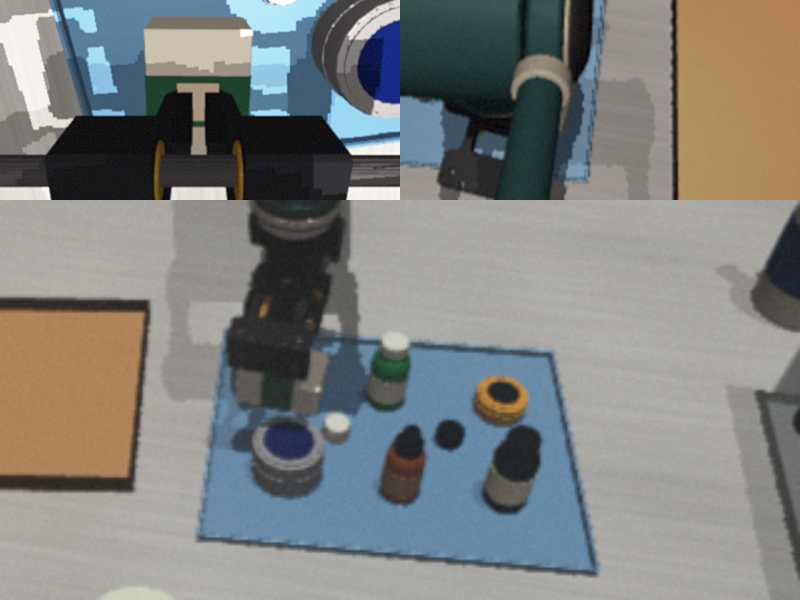

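The crop shows the shut fingers above the soap top at TCP z = 0.012, with no force. The tips also sit at row 240 in every wrist picture, while the TCP projects to row 234. The real tips therefore seem about 25 mm short of the reported TCP. I'll check by touching the soap lid gently, whose height is known.

Emit:
servo_tool(
  commands=[
    {"x": 0,"y": 0,"z": -0.1,"wx": 0,"wy": 0,"wz": 0,"fingers": 0},
    {"x": 0,"y": 0,"z": -0.1,"wx": 0,"wy": 0,"wz": 0,"fingers": 0},
    {"x": 0,"y": 0,"z": 0,"wx": 0,"wy": 0,"wz": 0,"fingers": 0},
  ],
)

```text
time_s: 8.9
ee_pos: [0.4571, 0.0764, 0.0094]
orientation: [0.737, 0.676, -0.0, -0.0]
contact_force: [0.2, 0.4, 0.3]
opening: 0.0001
grasp_force: 0.0
```

Emit:
servo_tool(
  commands=[
    {"x": 0,"y": 0,"z": -0.1,"wx": 0,"wy": 0,"wz": 0,"fingers": 0},
    {"x": 0,"y": 0,"z": -0.1,"wx": 0,"wy": 0,"wz": 0,"fingers": 0},
    {"x": 0,"y": 0,"z": 0,"wx": 0,"wy": 0,"wz": 0,"fingers": 0},
  ],
)

```text
time_s: 9.28
ee_pos: [0.4571, 0.0764, 0.0075]
orientation: [0.737, 0.676, -0.0, -0.0]
contact_force: [0.2, 0.4, -0.2]
opening: 0.0009
grasp_force: 0.0
```

Emit:
servo_tool(
  commands=[
    {"x": 0,"y": 0,"z": -0.1,"wx": 0,"wy": 0,"wz": 0,"fingers": 0},
    {"x": 0,"y": 0,"z": -0.1,"wx": 0,"wy": 0,"wz": 0,"fingers": 0},
    {"x": 0,"y": 0,"z": -0.1,"wx": 0,"wy": 0,"wz": 0,"fingers": 0},
    {"x": 0,"y": 0,"z": 0,"wx": 0,"wy": 0,"wz": 0,"fingers": 0},
  ],
)

```text
time_s: 9.78
ee_pos: [0.4574, 0.0765, 0.0063]
orientation: [0.737, 0.676, -0.0, -0.0]
contact_force: [-5.5, -0.8, 16.1]
opening: 0.0003
grasp_force: 7.8
```

Emit:
servo_tool(
  commands=[
    {"x": 0,"y": 0,"z": -0.1,"wx": 0,"wy": 0,"wz": 0,"fingers": 0},
    {"x": 0,"y": 0,"z": -0.1,"wx": 0,"wy": 0,"wz": 0,"fingers": 0},
    {"x": 0,"y": 0,"z": 0,"wx": 0,"wy": 0,"wz": 0,"fingers": 0},
  ],
)

```text
time_s: 10.15
ee_pos: [0.4573, 0.0765, 0.0062]
orientation: [0.737, 0.676, -0.001, -0.0]
contact_force: [-13.4, -1.8, 33.0]
opening: 0.0003
grasp_force: 16.6
```

Contact came at TCP z ≈ 0.006 on the soap top (0.036), so the true tips are 30 mm behind the reported TCP. The tip positions in the pictures give 29 mm. From here, TCP z = tip z − 30 mm. I'll back off, open and regrasp.

Emit:
servo_tool(
  commands=[
    {"x": 0,"y": 0,"z": 1,"wx": 0,"wy": 0,"wz": 0,"fingers": 0},
    {"x": 0,"y": 0,"z": 2,"wx": 0,"wy": 0,"wz": 0,"fingers": 8.8},
    {"x": 0,"y": 0,"z": 1,"wx": 0,"wy": 0,"wz": 0,"fingers": 8.8},
    {"x": 0,"y": 0,"z": 0,"wx": 0,"wy": 0,"wz": 0,"fingers": 8.8},
    {"x": 0,"y": 0,"z": 0,"wx": 0,"wy": 0,"wz": 0,"fingers": 8.8},
    {"x": 0,"y": 0,"z": 0,"wx": 0,"wy": 0,"wz": 0,"fingers": 8.8},
    {"x": 0,"y": 0,"z": 0,"wx": 0,"wy": 0,"wz": 0,"fingers": 8.8},
    {"x": 0,"y": 0,"z": 0,"wx": 0,"wy": 0,"wz": 0,"fingers": 8.8},
  ],
)

```text
time_s: 11.15
ee_pos: [0.457, 0.0764, 0.0423]
orientation: [0.737, 0.676, -0.0, -0.0]
contact_force: [-0.2, -0.1, 0.3]
opening: 0.0681
grasp_force: 0.0
```

Emit:
servo_tool(
  commands=[
    {"x": 0,"y": 0,"z": 0,"wx": 0,"wy": 0,"wz": 0,"fingers": 8.8},
    {"x": 0,"y": 0,"z": -1.0,"wx": 0,"wy": 0,"wz": 0,"fingers": 8.8},
    {"x": 0,"y": 0,"z": -1.5,"wx": 0,"wy": 0,"wz": 0,"fingers": 8.8},
    {"x": 0,"y": 0,"z": -1.5,"wx": 0,"wy": 0,"wz": 0,"fingers": 8.8},
    {"x": 0,"y": 0,"z": -1.0,"wx": 0,"wy": 0,"wz": 0,"fingers": 8.8},
    {"x": 0,"y": 0,"z": -0.8,"wx": 0,"wy": 0,"wz": 0,"fingers": 8.8},
    {"x": 0,"y": 0,"z": 0,"wx": 0,"wy": 0,"wz": 0,"fingers": 8.8},
  ],
)

```text
time_s: 12.02
ee_pos: [0.4566, 0.0764, -0.0162]
orientation: [0.737, 0.676, -0.001, -0.0]
contact_force: [-0.4, 0.4, 0.4]
opening: 0.0884
grasp_force: 0.0
```

Emit:
servo_tool(
  commands=[
    {"x": 0,"y": 0,"z": 0,"wx": 0,"wy": 0,"wz": 0,"fingers": 0},
    {"x": 0,"y": 0,"z": 0,"wx": 0,"wy": 0,"wz": 0,"fingers": 0},
    {"x": 0,"y": 0,"z": 0,"wx": 0,"wy": 0,"wz": 0,"fingers": 0},
    {"x": 0,"y": 0,"z": 0,"wx": 0,"wy": 0,"wz": 0,"fingers": 0},
    {"x": 0,"y": 0,"z": 0,"wx": 0,"wy": 0,"wz": 0,"fingers": 0},
  ],
)

```text
time_s: 12.65
ee_pos: [0.4575, 0.0765, -0.015]
orientation: [0.737, 0.676, 0.0, 0.0]
contact_force: [-0.0, 0.3, 1.9]
opening: 0.055
grasp_force: 30.0
```

Emit:
servo_tool(
  commands=[
    {"x": 0,"y": 0,"z": 2,"wx": 0,"wy": 0,"wz": 0,"fingers": 0},
    {"x": 0,"y": 0,"z": 3,"wx": 0,"wy": 0,"wz": 0,"fingers": 0},
    {"x": 0,"y": 0,"z": 2.5,"wx": 0,"wy": 0,"wz": 0,"fingers": 0},
    {"x": 1.3,"y": -3.1,"z": 0,"wx": 0,"wy": 0,"wz": 0.03,"fingers": 0},
    {"x": 1.3,"y": -3.1,"z": 0,"wx": 0,"wy": 0,"wz": 0.03,"fingers": 0},
    {"x": 1.3,"y": -3.1,"z": 0,"wx": 0,"wy": 0,"wz": 0.03,"fingers": 0},
    {"x": 1.3,"y": -3.2,"z": 0,"wx": 0,"wy": 0,"wz": 0.03,"fingers": 0},
    {"x": 1.3,"y": -3.2,"z": 0,"wx": 0,"wy": 0,"wz": 0.03,"fingers": 0},
  ],
)

```text
time_s: 13.65
ee_pos: [0.5222, -0.0815, 0.0592]
orientation: [0.684, 0.729, -0.0, -0.0]
contact_force: [0.2, 0.6, -0.8]
opening: 0.055
grasp_force: 30.0
```

Emit:
servo_tool(
  commands=[
    {"x": 1.3,"y": -3.2,"z": 0,"wx": 0,"wy": 0,"wz": 0.03,"fingers": 0},
    {"x": 1.3,"y": -3.2,"z": 0,"wx": 0,"wy": 0,"wz": 0.03,"fingers": 0},
    {"x": 1.3,"y": -3.2,"z": 0,"wx": 0,"wy": 0,"wz": 0.026,"fingers": 0},
    {"x": 0,"y": 0,"z": 0,"wx": 0,"wy": 0,"wz": 0,"fingers": 0},
    {"x": 0,"y": 0,"z": -2,"wx": 0,"wy": 0,"wz": 0,"fingers": 0},
    {"x": 0,"y": 0,"z": -2,"wx": 0,"wy": 0,"wz": 0,"fingers": 0},
    {"x": 0,"y": 0,"z": -2,"wx": 0,"wy": 0,"wz": 0,"fingers": 0},
    {"x": 0,"y": 0,"z": 0,"wx": 0,"wy": 0,"wz": 0,"fingers": 0},
  ],
)

```text
time_s: 14.65
ee_pos: [0.5584, -0.175, -0.0037]
orientation: [0.652, 0.758, -0.001, -0.003]
contact_force: [-0.1, -0.1, -1.3]
opening: 0.0548
grasp_force: 30.0
```

Emit:
servo_tool(
  commands=[
    {"x": 0.2,"y": -0.1,"z": -0.6,"wx": 0,"wy": 0,"wz": 0,"fingers": 0},
    {"x": 0,"y": 0,"z": -0.5,"wx": 0,"wy": 0,"wz": 0,"fingers": 0},
    {"x": 0,"y": 0,"z": 0,"wx": 0,"wy": 0,"wz": 0,"fingers": 0},
    {"x": 0,"y": 0,"z": 0,"wx": 0,"wy": 0,"wz": 0,"fingers": 0},
  ],
)

```text
time_s: 15.15
ee_pos: [0.5636, -0.1777, -0.011]
orientation: [0.653, 0.758, 0.0, 0.0]
contact_force: [-0.6, 0.8, -1.2]
opening: 0.0549
grasp_force: 30.0
```

Emit:
servo_tool(
  commands=[
    {"x": -0.2,"y": 0,"z": -0.2,"wx": 0,"wy": 0,"wz": 0,"fingers": 0},
    {"x": 0,"y": 0,"z": -0.1,"wx": 0,"wy": 0,"wz": 0,"fingers": 0},
    {"x": 0,"y": 0,"z": 0,"wx": 0,"wy": 0,"wz": 0,"fingers": 0},
    {"x": 0,"y": 0,"z": 0,"wx": 0,"wy": 0,"wz": 0,"fingers": 7},
    {"x": 0,"y": 0,"z": 0,"wx": 0,"wy": 0,"wz": 0,"fingers": 7},
    {"x": 0,"y": 0,"z": 0,"wx": 0,"wy": 0,"wz": 0,"fingers": 7},
  ],
)

```text
time_s: 15.9
ee_pos: [0.5613, -0.1775, -0.0145]
orientation: [0.653, 0.758, 0.0, 0.0]
contact_force: [-0.5, -0.8, 1.0]
opening: 0.0702
grasp_force: 0.0
```

Emit:
servo_tool(
  commands=[
    {"x": 0,"y": 0,"z": 2,"wx": 0,"wy": 0,"wz": 0,"fingers": 7},
    {"x": 0,"y": 0,"z": 3,"wx": 0,"wy": 0,"wz": 0,"fingers": 7},
    {"x": 0,"y": 0,"z": 4,"wx": 0,"wy": 0,"wz": 0,"fingers": 8.8},
    {"x": 0,"y": 4.5,"z": 1,"wx": 0,"wy": 0,"wz": -0.03,"fingers": 8.8},
    {"x": 0,"y": 4.5,"z": 1,"wx": 0,"wy": 0,"wz": -0.03,"fingers": 8.8},
    {"x": 0,"y": 4.5,"z": 0,"wx": 0,"wy": 0,"wz": -0.03,"fingers": 8.8},
    {"x": 0,"y": 4.5,"z": 0,"wx": 0,"wy": 0,"wz": -0.03,"fingers": 8.8},
    {"x": 0,"y": 4.5,"z": 0,"wx": 0,"wy": 0,"wz": -0.03,"fingers": 8.8},
  ],
)

```text
time_s: 16.9
ee_pos: [0.5618, 0.0489, 0.0975]
orientation: [0.708, 0.706, 0.001, 0.001]
contact_force: [1.1, -0.4, 0.9]
opening: 0.0881
grasp_force: 0.0
```

Emit:
servo_tool(
  commands=[
    {"x": -0.2,"y": 4.4,"z": 0,"wx": 0,"wy": 0,"wz": 0,"fingers": 8.8},
    {"x": 0,"y": 0,"z": 0,"wx": 0,"wy": 0,"wz": 0,"fingers": 8.8},
    {"x": 0,"y": 0,"z": 0,"wx": 0,"wy": 0,"wz": 0,"fingers": 8.8},
  ],
)

```text
time_s: 17.27
ee_pos: [0.5596, 0.0912, 0.0966]
orientation: [0.707, 0.707, 0.0, 0.001]
contact_force: [-0.3, -0.6, 0.0]
opening: 0.0881
grasp_force: 0.0
```

```bash
python3 - <<'E'
from h import *
P=pose("wrist"); i=read_camera("wrist"); j=read_camera("top")
cv2.imwrite("pics/w5.png",np.vstack([i[:250],cv2.resize(j[160:320,240:500],(640,350))]))
h=cv2.cvtColor(i,cv2.COLOR_BGR2HSV); m=cv2.inRange(h,(110,120,40),(128,255,255))
n,l,s,c=cv2.connectedComponentsWithStats(m)
for k in np.argsort(-s[1:,4])[:3]+1: print(s[k],c[k],pt("wrist",*c[k],.044,P))
for d in recognise("wrist","silver_tin_mid")[:1]: print(d, pt("wrist",*d["extent"][:2],.04,P))
print(sense()["ee_pos"])
E
```

```text
[ 290  178   55   53 2301] [317.05910474 204.37331595] [0.55886508 0.09393296 0.044     ]
{'extent': [318.0, 203.5, 82.4, 85.6], 'p': 0.73} [0.55958757 0.09337148 0.04      ]
[0.55950058 0.0902658  0.09596362]
```

View pics/w5.png

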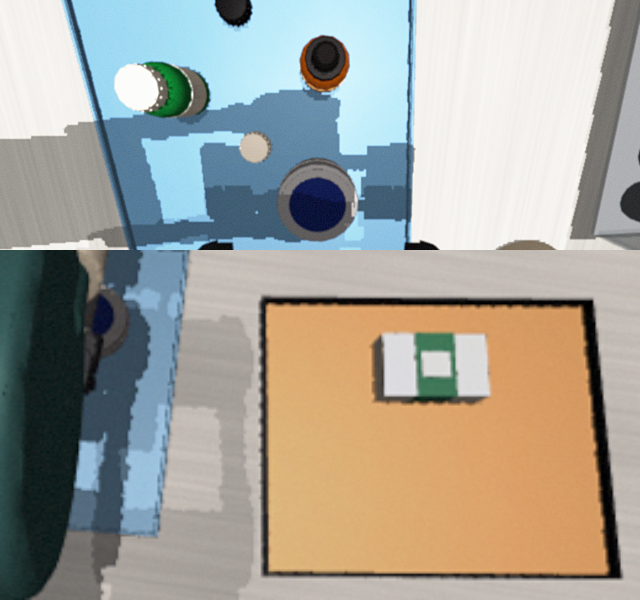

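The soap lies square in the back half. The silver tin's dot is at (317,204), giving (0.559, 0.094). Descending on it.

Emit:
servo_tool(
  commands=[
    {"x": 0,"y": 0.3,"z": -3,"wx": 0,"wy": 0,"wz": 0,"fingers": 8.8},
    {"x": 0,"y": 0,"z": -3,"wx": 0,"wy": 0,"wz": 0,"fingers": 8.8},
    {"x": 0,"y": 0,"z": -2.8,"wx": 0,"wy": 0,"wz": 0,"fingers": 8.8},
    {"x": 0,"y": 0,"z": -2,"wx": 0,"wy": 0,"wz": 0,"fingers": 8.8},
    {"x": 0,"y": 0,"z": 0,"wx": 0,"wy": 0,"wz": 0,"fingers": 0},
    {"x": 0,"y": 0,"z": 0,"wx": 0,"wy": 0,"wz": 0,"fingers": 0},
    {"x": 0,"y": 0,"z": 0,"wx": 0,"wy": 0,"wz": 0,"fingers": 0},
    {"x": 0,"y": 0,"z": 0,"wx": 0,"wy": 0,"wz": 0,"fingers": 0},
  ],
)

```text
time_s: 18.42
ee_pos: [0.5603, 0.0943, -0.0112]
orientation: [0.707, 0.707, 0.001, 0.001]
contact_force: [0.1, -1.6, 1.9]
opening: 0.0632
grasp_force: 30.0
```

Emit:
servo_tool(
  commands=[
    {"x": 0,"y": 0,"z": 0,"wx": 0,"wy": 0,"wz": 0,"fingers": 0},
    {"x": 0,"y": 0,"z": 0,"wx": 0,"wy": 0,"wz": 0,"fingers": 0},
  ],
)

```text
time_s: 18.68
ee_pos: [0.5603, 0.0943, -0.0112]
orientation: [0.707, 0.707, 0.001, 0.001]
contact_force: [-0.6, -3.6, 5.1]
opening: 0.0633
grasp_force: 30.0
```

Emit:
servo_tool(
  commands=[
    {"x": 0,"y": 0,"z": 2,"wx": 0,"wy": 0,"wz": 0,"fingers": 0},
    {"x": 0,"y": 0,"z": 3,"wx": 0,"wy": 0,"wz": 0,"fingers": 0},
    {"x": -1.5,"y": -2.5,"z": 2,"wx": 0,"wy": 0,"wz": 0.02,"fingers": 0},
    {"x": -2,"y": -3.2,"z": 0,"wx": 0,"wy": 0,"wz": 0.02,"fingers": 0},
    {"x": -2,"y": -3.2,"z": 0,"wx": 0,"wy": 0,"wz": 0.02,"fingers": 0},
    {"x": -2,"y": -3.2,"z": 0,"wx": 0,"wy": 0,"wz": 0.03,"fingers": 0},
    {"x": -2,"y": -3.2,"z": 0,"wx": 0,"wy": 0,"wz": 0.03,"fingers": 0},
    {"x": -2,"y": -3.2,"z": 0,"wx": 0,"wy": 0,"wz": 0.03,"fingers": 0},
  ],
)

```text
time_s: 19.68
ee_pos: [0.4431, -0.091, 0.0573]
orientation: [0.652, 0.758, 0.0, -0.0]
contact_force: [-0.2, -1.2, -2.4]
opening: 0.0636
grasp_force: 30.0
```

Emit:
servo_tool(
  commands=[
    {"x": -1.2,"y": -2,"z": 0,"wx": 0,"wy": 0,"wz": 0,"fingers": 0},
    {"x": 0,"y": 0,"z": 0,"wx": 0,"wy": 0,"wz": 0,"fingers": 0},
    {"x": 0,"y": 0,"z": -2,"wx": 0,"wy": 0,"wz": 0,"fingers": 0},
    {"x": 0,"y": 0,"z": -2,"wx": 0,"wy": 0,"wz": 0,"fingers": 0},
    {"x": 0,"y": 0,"z": -1,"wx": 0,"wy": 0,"wz": 0,"fingers": 0},
    {"x": 0,"y": 0,"z": 0,"wx": 0,"wy": 0,"wz": 0,"fingers": 0},
  ],
)

```text
time_s: 20.42
ee_pos: [0.4317, -0.1097, 0.0068]
orientation: [0.652, 0.758, -0.0, -0.001]
contact_force: [-0.1, -0.5, -1.4]
opening: 0.0633
grasp_force: 30.0
```

Emit:
servo_tool(
  commands=[
    {"x": 0.1,"y": -0.1,"z": -0.9,"wx": 0,"wy": 0,"wz": 0,"fingers": 0},
    {"x": 0,"y": 0,"z": -0.5,"wx": 0,"wy": 0,"wz": 0,"fingers": 0},
    {"x": 0,"y": 0,"z": -0.3,"wx": 0,"wy": 0,"wz": 0,"fingers": 0},
    {"x": 0,"y": 0,"z": 0,"wx": 0,"wy": 0,"wz": 0,"fingers": 0},
    {"x": 0,"y": 0,"z": 0,"wx": 0,"wy": 0,"wz": 0,"fingers": 0},
  ],
)

```text
time_s: 21.05
ee_pos: [0.4334, -0.1116, -0.0092]
orientation: [0.653, 0.758, 0.0, 0.0]
contact_force: [0.7, 0.1, -1.8]
opening: 0.0635
grasp_force: 30.0
```

Emit:
servo_tool(
  commands=[
    {"x": 0,"y": 0,"z": -0.1,"wx": 0,"wy": 0,"wz": 0,"fingers": 0},
    {"x": 0,"y": 0,"z": 0,"wx": 0,"wy": 0,"wz": 0,"fingers": 7.2},
    {"x": 0,"y": 0,"z": 0,"wx": 0,"wy": 0,"wz": 0,"fingers": 7.2},
    {"x": 0,"y": 0,"z": 0,"wx": 0,"wy": 0,"wz": 0,"fingers": 7.2},
    {"x": 0,"y": 0,"z": 2,"wx": 0,"wy": 0,"wz": 0,"fingers": 7.2},
    {"x": 0,"y": 0,"z": 4,"wx": 0,"wy": 0,"wz": 0,"fingers": 7.2},
    {"x": 0,"y": 0,"z": 5,"wx": 0,"wy": 0,"wz": 0,"fingers": 7.2},
  ],
)

```text
time_s: 21.92
ee_pos: [0.432, -0.1112, 0.0997]
orientation: [0.653, 0.758, -0.001, -0.001]
contact_force: [2.1, 0.1, -0.2]
opening: 0.0717
grasp_force: 0.0
```

Emit:
servo_tool(
  commands=[
    {"x": 0.2,"y": 4.5,"z": 0.8,"wx": 0,"wy": 0,"wz": 0.07,"fingers": 8.8},
    {"x": 0.2,"y": 4.5,"z": 0,"wx": 0,"wy": 0,"wz": 0.07,"fingers": 8.8},
    {"x": 0.2,"y": 4.5,"z": 0,"wx": 0,"wy": 0,"wz": 0.07,"fingers": 8.8},
    {"x": 0.2,"y": 4.5,"z": 0,"wx": 0,"wy": 0,"wz": 0.07,"fingers": 8.8},
    {"x": 0.2,"y": 4.5,"z": 0,"wx": 0,"wy": 0,"wz": 0.07,"fingers": 8.8},
    {"x": 0.2,"y": 4.5,"z": 0,"wx": 0,"wy": 0,"wz": 0.07,"fingers": 8.8},
    {"x": 0.2,"y": 4.5,"z": 0,"wx": 0,"wy": 0,"wz": 0.07,"fingers": 8.8},
    {"x": 0.1,"y": 4.3,"z": 0,"wx": 0,"wy": 0,"wz": 0.07,"fingers": 8.8},
  ],
)

```text
time_s: 22.92
ee_pos: [0.4482, 0.2481, 0.1077]
orientation: [0.416, 0.909, 0.0, 0.0]
contact_force: [0.6, -0.1, -0.5]
opening: 0.0881
grasp_force: 0.0
```

Emit:
servo_tool(
  commands=[
    {"x": 0,"y": 3.4,"z": 0,"wx": 0,"wy": 0,"wz": 0.075,"fingers": 8.8},
    {"x": 0,"y": 0,"z": 0,"wx": 0,"wy": 0,"wz": 0,"fingers": 8.8},
    {"x": 0,"y": 0,"z": 0,"wx": 0,"wy": 0,"wz": 0,"fingers": 8.8},
  ],
)

```text
time_s: 23.3
ee_pos: [0.4479, 0.2798, 0.1073]
orientation: [0.383, 0.924, -0.001, -0.0]
contact_force: [-0.2, 0.2, 0.4]
opening: 0.0881
grasp_force: 0.0
```

```bash
python3 - <<'E'
from h import *
P=pose("wrist"); i=read_camera("wrist"); j=read_camera("top")
for d in recognise("wrist","gold_tin_mid")[:1]: print(d, pt("wrist",*d["extent"][:2],.02,P))
cv2.imwrite("pics/w6.png",np.vstack([i[:250],cv2.resize(j[160:320,240:500],(640,350))]))
d=recognise("top","silver_tin_mid")[:1]; print(d)
h=cv2.cvtColor(j,cv2.COLOR_BGR2HSV); m=cv2.inRange(h,(110,100,40),(128,255,255)); m[:,:345]=0; m[:,500:]=0; m[:180]=0; m[310:]=0
n,l,s,c=cv2.connectedComponentsWithStats(m); k=1+s[1:,4].argmax(); print("silver dot",s[k],c[k],pt("top",*c[k],.045))
print(sense()["ee_pos"],px("top",(.433,-.111,.045)), px("top",(.562,-.178,.037)))
E
```

```text
{'extent': [322.2, 188.0, 54.2, 58.8], 'p': 0.93} [0.4452436  0.28665755 0.02      ]
[{'extent': [373.1, 276.0, 36.9, 38.6], 'p': 0.73}]
silver dot [363 263  24  24 454] [374.77092511 274.3722467 ] [ 0.4333183  -0.11310183  0.045     ]
[0.44828075 0.2793524  0.10758546] (np.float64(373.5797047054962), np.float64(274.3610117186388)) (np.float64(417.03651730199897), np.float64(211.0810981147193))
```

View pics/w6.png

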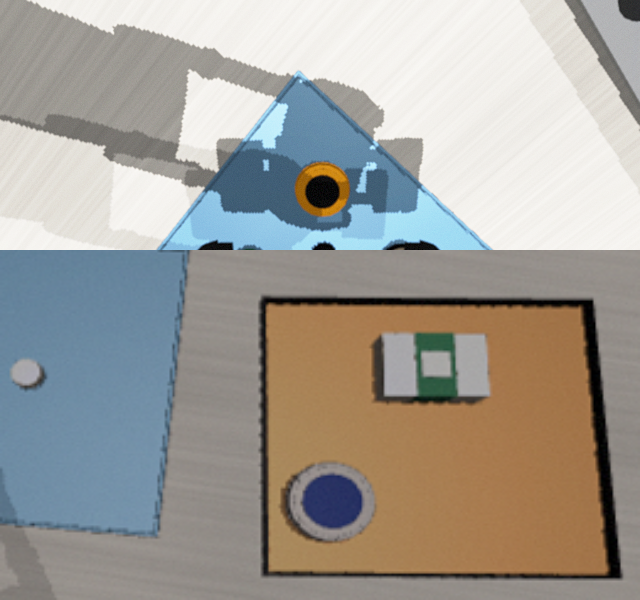

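The gold tin's dot is at (322,190), about (0.446, 0.284). In the box the silver dot is within 2 mm of target and the soap matches its prediction. The gold tin is near the tray rim, so I'll open only to 58 mm and keep the tips above the rim.

Emit:
servo_tool(
  commands=[
    {"x": -0.2,"y": 0.4,"z": -3,"wx": 0,"wy": 0,"wz": 0,"fingers": 5.9},
    {"x": 0,"y": 0,"z": -3,"wx": 0,"wy": 0,"wz": 0,"fingers": 5.9},
    {"x": 0,"y": 0,"z": 0,"wx": 0,"wy": 0,"wz": 0,"fingers": 5.9},
    {"x": 0,"y": 0,"z": -3,"wx": 0,"wy": 0,"wz": 0,"fingers": 5.9},
    {"x": 0,"y": 0,"z": -2.2,"wx": 0,"wy": 0,"wz": 0,"fingers": 5.9},
    {"x": 0,"y": 0,"z": -1.4,"wx": 0,"wy": 0,"wz": 0,"fingers": 5.9},
    {"x": 0,"y": 0,"z": 0,"wx": 0,"wy": 0,"wz": 0,"fingers": 5.9},
    {"x": 0,"y": 0,"z": 0,"wx": 0,"wy": 0,"wz": 0,"fingers": 5.9},
  ],
)

```text
time_s: 24.5
ee_pos: [0.4472, 0.2849, -0.0173]
orientation: [0.383, 0.924, 0.001, 0.001]
contact_force: [0.1, 0.0, 0.5]
opening: 0.0591
grasp_force: 0.0
```

Emit:
servo_tool(
  commands=[
    {"x": 0,"y": 0,"z": 0,"wx": 0,"wy": 0,"wz": 0,"fingers": 0},
    {"x": 0,"y": 0,"z": 0,"wx": 0,"wy": 0,"wz": 0,"fingers": 0},
    {"x": 0,"y": 0,"z": 0,"wx": 0,"wy": 0,"wz": 0,"fingers": 0},
    {"x": 0,"y": 0,"z": 0,"wx": 0,"wy": 0,"wz": 0,"fingers": 0},
  ],
)

```text
time_s: 25.0
ee_pos: [0.4471, 0.2849, -0.0174]
orientation: [0.383, 0.924, 0.001, 0.001]
contact_force: [0.3, -0.9, 6.3]
opening: 0.047
grasp_force: 30.0
```

Emit:
servo_tool(
  commands=[
    {"x": 0,"y": 0,"z": 2,"wx": 0,"wy": 0,"wz": 0,"fingers": 0},
    {"x": 0,"y": 0,"z": 4,"wx": 0,"wy": 0,"wz": 0,"fingers": 0},
    {"x": 0,"y": 0,"z": 5,"wx": 0,"wy": 0,"wz": 0,"fingers": 0},
    {"x": -0.2,"y": -3,"z": 0.5,"wx": 0,"wy": 0,"wz": -0.06,"fingers": 0},
    {"x": -0.2,"y": -4,"z": 0,"wx": 0,"wy": 0,"wz": -0.06,"fingers": 0},
    {"x": -0.2,"y": -4,"z": 0,"wx": 0,"wy": 0,"wz": -0.06,"fingers": 0},
    {"x": -0.2,"y": -4,"z": 0,"wx": 0,"wy": 0,"wz": -0.06,"fingers": 0},
    {"x": -0.2,"y": -4,"z": 0,"wx": 0,"wy": 0,"wz": -0.06,"fingers": 0},
  ],
)

```text
time_s: 26.0
ee_pos: [0.4356, 0.0932, 0.0963]
orientation: [0.518, 0.856, -0.0, -0.0]
contact_force: [-0.7, -0.2, 0.0]
opening: 0.047
grasp_force: 30.0
```

Emit:
servo_tool(
  commands=[
    {"x": -0.2,"y": -4,"z": 0,"wx": 0,"wy": 0,"wz": -0.06,"fingers": 0},
    {"x": -0.1,"y": -4,"z": 0,"wx": 0,"wy": 0,"wz": -0.06,"fingers": 0},
    {"x": -0.1,"y": -4,"z": 0,"wx": 0,"wy": 0,"wz": -0.06,"fingers": 0},
    {"x": 0,"y": -4,"z": 0,"wx": 0,"wy": 0,"wz": -0.06,"fingers": 0},
    {"x": 0,"y": -3,"z": 0,"wx": 0,"wy": 0,"wz": -0.06,"fingers": 0},
    {"x": 0,"y": -1.8,"z": 0,"wx": 0,"wy": 0,"wz": -0.035,"fingers": 0},
    {"x": 0,"y": 0,"z": 0,"wx": 0,"wy": 0,"wz": 0,"fingers": 0},
    {"x": 0,"y": 0,"z": 0,"wx": 0,"wy": 0,"wz": 0,"fingers": 0},
  ],
)

```text
time_s: 27.0
ee_pos: [0.4318, -0.113, 0.0963]
orientation: [0.652, 0.758, -0.0, -0.0]
contact_force: [0.1, -0.8, -0.3]
opening: 0.047
grasp_force: 30.0
```

```bash
python3 - <<'E'
from h import *
P=pose("wrist"); i=read_camera("wrist"); cv2.imwrite("pics/w7.png",i)
s=sense(); print(s["ee_pos"],s["opening"],s["grasp_force"],px("wrist",(.4333,-.1125,.045),P))
e=s["ee_pos"]; print("gold expected centre top",px("wrist",e+[0,0,.0174+.024],P))
E
```

```text
[ 0.43193437 -0.11276215  0.09632238] 0.046695637112105275 29.99932050704956 (np.float64(320.2306995717701), np.float64(207.99500232509666))
gold expected centre top (np.float64(318.30689110688013), np.float64(268.6468026681304))
```

View pics/w7.png

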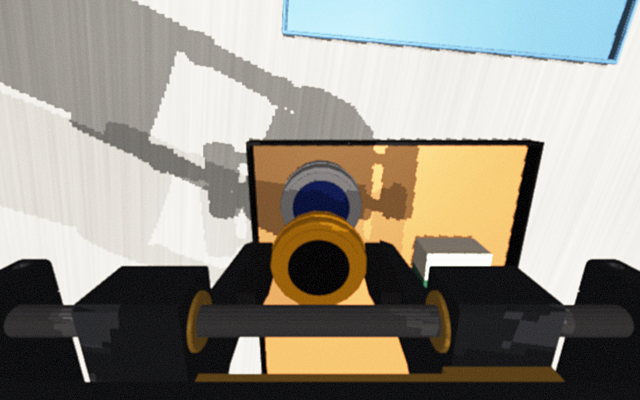

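The gold dot at (319,268) is where a centred grip predicts it, and the silver dot shows below it at (320,~200). Lowering.

Emit:
servo_tool(
  commands=[
    {"x": 0.1,"y": 0,"z": -2.5,"wx": 0,"wy": 0,"wz": 0,"fingers": 0},
    {"x": 0,"y": 0,"z": -2.5,"wx": 0,"wy": 0,"wz": 0,"fingers": 0},
    {"x": 0,"y": 0,"z": -1,"wx": 0,"wy": 0,"wz": 0,"fingers": 0},
    {"x": 0,"y": 0,"z": -0.7,"wx": 0,"wy": 0,"wz": 0,"fingers": 0},
    {"x": 0,"y": 0,"z": 0,"wx": 0,"wy": 0,"wz": 0,"fingers": 0},
    {"x": 0,"y": 0,"z": 0,"wx": 0,"wy": 0,"wz": 0,"fingers": 0},
  ],
)

```text
time_s: 27.8
ee_pos: [0.434, -0.1137, 0.0304]
orientation: [0.652, 0.758, 0.0, 0.001]
contact_force: [-0.1, -0.0, -0.6]
opening: 0.0471
grasp_force: 30.0
```

Emit:
servo_tool(
  commands=[
    {"x": -0.1,"y": 0.1,"z": -0.3,"wx": 0,"wy": 0,"wz": 0,"fingers": 0},
    {"x": 0,"y": 0,"z": -0.1,"wx": 0,"wy": 0,"wz": 0,"fingers": 0},
    {"x": 0,"y": 0,"z": 0,"wx": 0,"wy": 0,"wz": 0,"fingers": 0},
  ],
)

```text
time_s: 28.18
ee_pos: [0.4323, -0.1126, 0.0257]
orientation: [0.653, 0.758, 0.0, 0.0]
contact_force: [-1.3, -0.3, -0.9]
opening: 0.0469
grasp_force: 30.0
```

Emit:
servo_tool(
  commands=[
    {"x": 0,"y": 0,"z": 0,"wx": 0,"wy": 0,"wz": 0,"fingers": 6.5},
    {"x": 0,"y": 0,"z": 0,"wx": 0,"wy": 0,"wz": 0,"fingers": 6.5},
    {"x": 0,"y": 0,"z": 0,"wx": 0,"wy": 0,"wz": 0,"fingers": 6.5},
    {"x": 0,"y": 0,"z": 2,"wx": 0,"wy": 0,"wz": 0,"fingers": 6.5},
    {"x": 0,"y": 0,"z": 4,"wx": 0,"wy": 0,"wz": 0,"fingers": 6.5},
    {"x": 0,"y": 0,"z": 3,"wx": 0,"wy": 0,"wz": 0,"fingers": 6.5},
    {"x": 1.2,"y": 4,"z": 0,"wx": 0,"wy": 0,"wz": 0,"fingers": 6.5},
    {"x": 1.2,"y": 4,"z": 0,"wx": 0,"wy": 0,"wz": 0,"fingers": 6.5},
  ],
)

```text
time_s: 29.18
ee_pos: [0.4571, -0.0321, 0.1166]
orientation: [0.653, 0.757, 0.001, 0.001]
contact_force: [0.4, 0.5, -0.8]
opening: 0.065
grasp_force: 0.0
```

Emit:
servo_tool(
  commands=[
    {"x": 1.2,"y": 4,"z": 0,"wx": 0,"wy": 0,"wz": 0,"fingers": 6.5},
    {"x": 1.2,"y": 4,"z": 0,"wx": 0,"wy": 0,"wz": 0,"fingers": 6.5},
    {"x": 1.3,"y": 4,"z": 0,"wx": 0,"wy": 0,"wz": 0,"fingers": 6.5},
    {"x": 1.3,"y": 4,"z": 0,"wx": 0,"wy": 0,"wz": 0,"fingers": 6.5},
    {"x": 1.3,"y": 4,"z": 0,"wx": 0,"wy": 0,"wz": 0,"fingers": 6.5},
    {"x": 1.3,"y": 4,"z": 0,"wx": 0,"wy": 0,"wz": 0,"fingers": 6.5},
    {"x": 1.1,"y": 3.7,"z": 0,"wx": 0,"wy": 0,"wz": 0,"fingers": 6.5},
    {"x": 1.1,"y": 3.6,"z": 0,"wx": 0,"wy": 0,"wz": 0,"fingers": 6.5},
  ],
)

```text
time_s: 30.18
ee_pos: [0.5545, 0.2818, 0.1154]
orientation: [0.652, 0.758, -0.0, -0.0]
contact_force: [-0.2, -0.5, -0.0]
opening: 0.0652
grasp_force: 0.0
```

Emit:
servo_tool(
  commands=[
    {"x": 0,"y": 0,"z": 0,"wx": 0,"wy": 0,"wz": 0,"fingers": 6.5},
    {"x": 0,"y": 0,"z": 0,"wx": 0,"wy": 0,"wz": 0,"fingers": 6.5},
  ],
)

```text
time_s: 30.42
ee_pos: [0.5538, 0.28, 0.1151]
orientation: [0.652, 0.758, -0.001, -0.0]
contact_force: [-0.4, -0.0, 0.8]
opening: 0.0653
grasp_force: 0.0
```

```bash
python3 - <<'E'
from h import *
P=pose("wrist"); i=read_camera("wrist"); j=read_camera("top")
for d in recognise("wrist","black_bottle_mid")[:1]: print(d, pt("wrist",*d["extent"][:2],.06,P),pt("wrist",*d["extent"][:2],.044,P))
cv2.imwrite("pics/w8.png",np.vstack([i[:280],cv2.resize(j[160:320,240:500],(640,320))]))
print(sense()["ee_pos"],px("wrist",(.554,.281,.084),P),px("wrist",(.554,.281,.056),P))
E
```

```text
{'extent': [321.0, 195.0, 50.2, 59.2], 'p': 0.6} [0.55441562 0.28964123 0.06      ] [0.55522075 0.28512368 0.044     ]
[0.55391643 0.27930762 0.11544095] (np.float64(318.7880743882088), np.float64(215.986678481645)) (np.float64(318.78483903402343), np.float64(203.92828196080566))
```

View pics/w8.png

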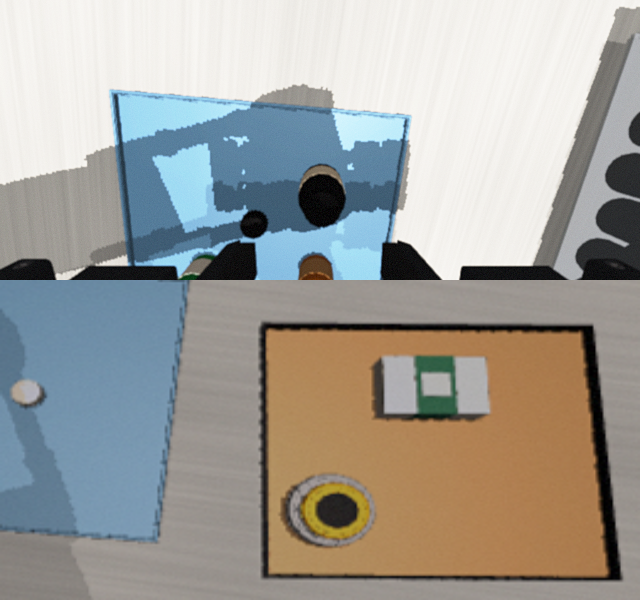

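The box crop shows gold on silver, with the remaining offset about what parallax gives. The black bottle's shoulder is at (322,~195) and its cap at about (322,208), so it stands near (0.555, 0.286). I'll descend in stages, since how far the gripper body sits above the tips is uncertain.

Emit:
servo_tool(
  commands=[
    {"x": 0.1,"y": 0.6,"z": -1.5,"wx": 0,"wy": 0,"wz": 0,"fingers": 6.5},
    {"x": 0,"y": 0,"z": -2.5,"wx": 0,"wy": 0,"wz": 0,"fingers": 6.5},
    {"x": 0,"y": 0,"z": -2.5,"wx": 0,"wy": 0,"wz": 0,"fingers": 6.5},
    {"x": 0,"y": 0,"z": -1.6,"wx": 0,"wy": 0,"wz": 0,"fingers": 6.5},
    {"x": 0,"y": 0,"z": -0.8,"wx": 0,"wy": 0,"wz": 0,"fingers": 6.5},
    {"x": 0,"y": 0,"z": 0,"wx": 0,"wy": 0,"wz": 0,"fingers": 6.5},
  ],
)

```text
time_s: 31.32
ee_pos: [0.555, 0.2862, 0.026]
orientation: [0.653, 0.758, -0.0, -0.0]
contact_force: [0.6, -1.1, -0.4]
opening: 0.065
grasp_force: 0.0
```

Emit:
servo_tool(
  commands=[
    {"x": 0,"y": 0,"z": -0.1,"wx": 0,"wy": 0,"wz": 0,"fingers": 6.5},
    {"x": 0,"y": 0,"z": -0.1,"wx": 0,"wy": 0,"wz": 0,"fingers": 6.5},
    {"x": 0,"y": 0,"z": -0.1,"wx": 0,"wy": 0,"wz": 0,"fingers": 6.5},
    {"x": 0,"y": 0,"z": 0,"wx": 0,"wy": 0,"wz": 0,"fingers": 6.5},
  ],
)

```text
time_s: 31.82
ee_pos: [0.5553, 0.2865, 0.0238]
orientation: [0.653, 0.758, 0.0, 0.0]
contact_force: [0.6, -0.1, 0.2]
opening: 0.0647
grasp_force: 0.0
```

Emit:
servo_tool(
  commands=[
    {"x": 0,"y": 0,"z": -0.1,"wx": 0,"wy": 0,"wz": 0,"fingers": 6.5},
    {"x": 0,"y": 0,"z": -0.1,"wx": 0,"wy": 0,"wz": 0,"fingers": 6.5},
    {"x": 0,"y": 0,"z": -0.1,"wx": 0,"wy": 0,"wz": 0,"fingers": 6.5},
    {"x": 0,"y": 0,"z": 0,"wx": 0,"wy": 0,"wz": 0,"fingers": 6.5},
  ],
)

```text
time_s: 32.33
ee_pos: [0.5551, 0.2864, 0.0204]
orientation: [0.653, 0.758, -0.0, -0.0]
contact_force: [-0.5, -0.3, -0.4]
opening: 0.0645
grasp_force: 0.0
```

Emit:
servo_tool(
  commands=[
    {"x": 0,"y": 0,"z": -0.1,"wx": 0,"wy": 0,"wz": 0,"fingers": 6.5},
    {"x": 0,"y": 0,"z": -0.1,"wx": 0,"wy": 0,"wz": 0,"fingers": 6.5},
    {"x": 0,"y": 0,"z": -0.1,"wx": 0,"wy": 0,"wz": 0,"fingers": 6.5},
    {"x": 0,"y": 0,"z": 0,"wx": 0,"wy": 0,"wz": 0,"fingers": 6.5},
  ],
)

```text
time_s: 32.83
ee_pos: [0.5551, 0.2864, 0.0174]
orientation: [0.653, 0.758, -0.0, -0.0]
contact_force: [0.5, -0.2, 0.2]
opening: 0.0651
grasp_force: 0.0
```

Emit:
servo_tool(
  commands=[
    {"x": 0,"y": 0,"z": -0.1,"wx": 0,"wy": 0,"wz": 0,"fingers": 6.5},
    {"x": 0,"y": 0,"z": -0.1,"wx": 0,"wy": 0,"wz": 0,"fingers": 6.5},
    {"x": 0,"y": 0,"z": -0.1,"wx": 0,"wy": 0,"wz": 0,"fingers": 6.5},
    {"x": 0,"y": 0,"z": 0,"wx": 0,"wy": 0,"wz": 0,"fingers": 6.5},
  ],
)

```text
time_s: 33.33
ee_pos: [0.5552, 0.2864, 0.0145]
orientation: [0.653, 0.758, -0.0, -0.0]
contact_force: [-0.7, -1.1, 0.2]
opening: 0.0651
grasp_force: 0.0
```

Emit:
servo_tool(
  commands=[
    {"x": 0,"y": 0,"z": 0,"wx": 0,"wy": 0,"wz": 0,"fingers": 6.5},
  ],
)

```text
time_s: 33.45
ee_pos: [0.5553, 0.2864, 0.0146]
orientation: [0.653, 0.758, -0.0, -0.0]
contact_force: [-0.1, -0.7, 0.1]
opening: 0.065
grasp_force: 0.0
```

Emit:
servo_tool(
  commands=[
    {"x": 0,"y": 0,"z": -0.1,"wx": 0,"wy": 0,"wz": 0,"fingers": 6.5},
    {"x": 0,"y": 0,"z": -0.1,"wx": 0,"wy": 0,"wz": 0,"fingers": 6.5},
    {"x": 0,"y": 0,"z": -0.1,"wx": 0,"wy": 0,"wz": 0,"fingers": 6.5},
    {"x": 0,"y": 0,"z": 0,"wx": 0,"wy": 0,"wz": 0,"fingers": 6.5},
  ],
)

```text
time_s: 33.95
ee_pos: [0.5551, 0.2864, 0.0114]
orientation: [0.653, 0.758, -0.0, -0.0]
contact_force: [0.2, -0.4, 0.7]
opening: 0.065
grasp_force: 0.0
```

Emit:
servo_tool(
  commands=[
    {"x": 0,"y": 0,"z": -0.1,"wx": 0,"wy": 0,"wz": 0,"fingers": 6.5},
    {"x": 0,"y": 0,"z": -0.1,"wx": 0,"wy": 0,"wz": 0,"fingers": 6.5},
    {"x": 0,"y": 0,"z": -0.1,"wx": 0,"wy": 0,"wz": 0,"fingers": 6.5},
    {"x": 0,"y": 0,"z": 0,"wx": 0,"wy": 0,"wz": 0,"fingers": 6.5},
  ],
)

```text
time_s: 34.45
ee_pos: [0.5552, 0.2864, 0.0085]
orientation: [0.653, 0.758, -0.0, -0.0]
contact_force: [-0.3, 0.3, -0.3]
opening: 0.0648
grasp_force: 0.0
```

Emit:
servo_tool(
  commands=[
    {"x": 0,"y": 0,"z": 0,"wx": 0,"wy": 0,"wz": 0,"fingers": 0},
    {"x": 0,"y": 0,"z": 0,"wx": 0,"wy": 0,"wz": 0,"fingers": 0},
    {"x": 0,"y": 0,"z": 0,"wx": 0,"wy": 0,"wz": 0,"fingers": 0},
    {"x": 0,"y": 0,"z": 0,"wx": 0,"wy": 0,"wz": 0,"fingers": 0},
    {"x": 0,"y": 0,"z": 0,"wx": 0,"wy": 0,"wz": 0,"fingers": 0},
  ],
)

```text
time_s: 35.08
ee_pos: [0.5553, 0.2865, 0.0087]
orientation: [0.653, 0.758, 0.0, 0.0]
contact_force: [0.8, 0.6, 0.4]
opening: 0.0371
grasp_force: 30.0
```

Emit:
servo_tool(
  commands=[
    {"x": 0,"y": 0,"z": 2,"wx": 0,"wy": 0,"wz": 0,"fingers": 0},
    {"x": 0,"y": 0,"z": 3,"wx": 0,"wy": 0,"wz": 0,"fingers": 0},
    {"x": 0,"y": 0,"z": 3,"wx": 0,"wy": 0,"wz": 0,"fingers": 0},
    {"x": 0,"y": 0,"z": 2.5,"wx": 0,"wy": 0,"wz": 0,"fingers": 0},
    {"x": -0.5,"y": -2.2,"z": 0,"wx": 0,"wy": 0,"wz": 0,"fingers": 0},
    {"x": -0.9,"y": -4,"z": 0,"wx": 0,"wy": 0,"wz": 0,"fingers": 0},
    {"x": -0.9,"y": -4,"z": 0,"wx": 0,"wy": 0,"wz": 0,"fingers": 0},
    {"x": -0.9,"y": -4,"z": 0,"wx": 0,"wy": 0,"wz": 0,"fingers": 0},
  ],
)

```text
time_s: 36.08
ee_pos: [0.5211, 0.1418, 0.1123]
orientation: [0.652, 0.758, -0.001, -0.001]
contact_force: [0.3, -0.8, -1.6]
opening: 0.0373
grasp_force: 30.0
```

Emit:
servo_tool(
  commands=[
    {"x": -0.9,"y": -4,"z": 0,"wx": 0,"wy": 0,"wz": 0,"fingers": 0},
    {"x": -0.9,"y": -4,"z": 0,"wx": 0,"wy": 0,"wz": 0,"fingers": 0},
    {"x": -0.9,"y": -4,"z": 0,"wx": 0,"wy": 0,"wz": 0,"fingers": 0},
    {"x": -0.9,"y": -4,"z": 0,"wx": 0,"wy": 0,"wz": 0,"fingers": 0},
    {"x": -0.9,"y": -4,"z": 0,"wx": 0,"wy": 0,"wz": 0,"fingers": 0},
    {"x": -0.9,"y": -4,"z": 0,"wx": 0,"wy": 0,"wz": 0,"fingers": 0},
    {"x": -0.9,"y": -4,"z": 0,"wx": 0,"wy": 0,"wz": 0,"fingers": 0},
    {"x": -0.8,"y": -3,"z": 0,"wx": 0,"wy": 0,"wz": 0,"fingers": 0},
  ],
)

```text
time_s: 37.08
ee_pos: [0.4495, -0.1673, 0.1124]
orientation: [0.653, 0.757, -0.001, -0.001]
contact_force: [-0.3, 1.1, -0.8]
opening: 0.0375
grasp_force: 30.0
```

Emit:
servo_tool(
  commands=[
    {"x": -0.6,"y": -3,"z": 0,"wx": 0,"wy": 0,"wz": 0,"fingers": 0},
    {"x": 0,"y": 0,"z": 0,"wx": 0,"wy": 0,"wz": 0,"fingers": 0},
    {"x": 0,"y": 0,"z": 0,"wx": 0,"wy": 0,"wz": 0,"fingers": 0},
  ],
)

```text
time_s: 37.45
ee_pos: [0.4449, -0.1951, 0.1128]
orientation: [0.653, 0.757, -0.0, -0.001]
contact_force: [-0.6, 1.1, -1.4]
opening: 0.0368
grasp_force: 30.0
```

```bash
python3 - <<'E'
from h import *
P=pose("wrist"); i=read_camera("wrist"); cv2.imwrite("pics/w9.png",i)
s=sense(); e=s["ee_pos"]; print(e,s["opening"],s["grasp_force"],"cap expected",px("wrist",e+[0,0,.084-.0087],P))
for d in recognise("wrist","black_bottle_mid")[:1]: print(d)
for q,z in (((.446,-.196,.003),0),): print(px("wrist",q,P))
E
```

```text
[ 0.44531632 -0.19484882  0.11294946] 0.03705432109806821 30.00008124858141 cap expected (np.float64(318.9234569776431), np.float64(313.6727680338554))
{'extent': [320.4, 275.6, 82.2, 135.8], 'p': 0.84}
(np.float64(319.4044051255331), np.float64(189.92287755709978))
```

View pics/w9.png

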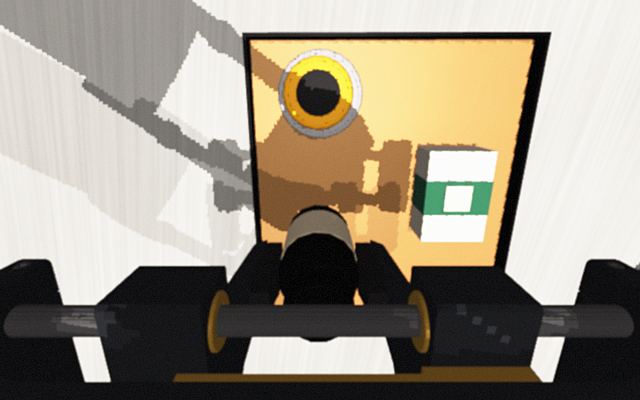

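The bottle hangs upright and centred at (320,275), with gold concentric on silver at (320,92). Lowering.

Emit:
servo_tool(
  commands=[
    {"x": 0.1,"y": -0.2,"z": -2.5,"wx": 0,"wy": 0,"wz": 0,"fingers": 0},
    {"x": 0,"y": 0,"z": -2.5,"wx": 0,"wy": 0,"wz": 0,"fingers": 0},
    {"x": 0,"y": 0,"z": -2.5,"wx": 0,"wy": 0,"wz": 0,"fingers": 0},
    {"x": 0,"y": 0,"z": -1.2,"wx": 0,"wy": 0,"wz": 0,"fingers": 0},
    {"x": 0,"y": 0,"z": -0.6,"wx": 0,"wy": 0,"wz": 0,"fingers": 0},
    {"x": 0,"y": 0,"z": 0,"wx": 0,"wy": 0,"wz": 0,"fingers": 0},
    {"x": 0,"y": 0,"z": 0,"wx": 0,"wy": 0,"wz": 0,"fingers": 0},
  ],
)

```text
time_s: 38.42
ee_pos: [0.4481, -0.1979, 0.0215]
orientation: [0.652, 0.758, 0.0, 0.001]
contact_force: [-0.1, 0.3, -1.0]
opening: 0.0371
grasp_force: 30.0
```

Emit:
servo_tool(
  commands=[
    {"x": -0.1,"y": 0,"z": -0.6,"wx": 0,"wy": 0,"wz": 0,"fingers": 0},
    {"x": 0,"y": 0,"z": -0.4,"wx": 0,"wy": 0,"wz": 0,"fingers": 0},
    {"x": 0,"y": 0,"z": 0,"wx": 0,"wy": 0,"wz": 0,"fingers": 0},
    {"x": 0,"y": 0,"z": 0,"wx": 0,"wy": 0,"wz": 0,"fingers": 0},
  ],
)

```text
time_s: 38.92
ee_pos: [0.4462, -0.1975, 0.0105]
orientation: [0.653, 0.758, -0.0, -0.0]
contact_force: [-0.2, 0.3, -1.6]
opening: 0.0376
grasp_force: 30.0
```

Emit:
servo_tool(
  commands=[
    {"x": 0,"y": 0,"z": -0.1,"wx": 0,"wy": 0,"wz": 0,"fingers": 0},
    {"x": 0,"y": 0,"z": 0,"wx": 0,"wy": 0,"wz": 0,"fingers": 6.2},
    {"x": 0,"y": 0,"z": 0,"wx": 0,"wy": 0,"wz": 0,"fingers": 6.2},
    {"x": 0,"y": 0,"z": 0,"wx": 0,"wy": 0,"wz": 0,"fingers": 6.2},
    {"x": 0,"y": 0,"z": 0,"wx": 0,"wy": 0,"wz": 0,"fingers": 6.2},
    {"x": 0,"y": 0,"z": 3,"wx": 0,"wy": 0,"wz": 0,"fingers": 6.2},
    {"x": 0,"y": 0,"z": 4,"wx": 0,"wy": 0,"wz": 0,"fingers": 6.2},
    {"x": 0,"y": 0,"z": 4,"wx": 0,"wy": 0,"wz": 0,"fingers": 6.2},
  ],
)

```text
time_s: 39.92
ee_pos: [0.446, -0.1974, 0.1205]
orientation: [0.653, 0.758, -0.0, -0.0]
contact_force: [0.4, 0.7, 0.9]
opening: 0.062
grasp_force: 0.0
```

Emit:
servo_tool(
  commands=[
    {"x": 1.3,"y": 4.3,"z": 0,"wx": 0,"wy": 0,"wz": 0,"fingers": 6.2},
    {"x": 1.3,"y": 4.3,"z": 0,"wx": 0,"wy": 0,"wz": 0,"fingers": 6.2},
    {"x": 1.3,"y": 4.3,"z": 0,"wx": 0,"wy": 0,"wz": 0,"fingers": 6.2},
    {"x": 1.3,"y": 4.3,"z": 0,"wx": 0,"wy": 0,"wz": 0,"fingers": 6.2},
    {"x": 1.3,"y": 4.3,"z": 0,"wx": 0,"wy": 0,"wz": 0,"fingers": 6.2},
    {"x": 1.3,"y": 4.3,"z": 0,"wx": 0,"wy": 0,"wz": 0,"fingers": 6.2},
    {"x": 1.3,"y": 4.3,"z": 0,"wx": 0,"wy": 0,"wz": 0,"fingers": 6.2},
    {"x": 1.3,"y": 4.2,"z": 0,"wx": 0,"wy": 0,"wz": 0,"fingers": 6.2},
  ],
)

```text
time_s: 40.92
ee_pos: [0.5505, 0.1469, 0.1196]
orientation: [0.652, 0.758, 0.0, 0.0]
contact_force: [-0.2, 1.2, 0.3]
opening: 0.0619
grasp_force: 0.0
```

Emit:
servo_tool(
  commands=[
    {"x": 1,"y": 4.2,"z": 0,"wx": 0,"wy": 0,"wz": 0,"fingers": 6.2},
    {"x": 0,"y": 0,"z": 0,"wx": 0,"wy": 0,"wz": 0,"fingers": 6.2},
    {"x": 0,"y": 0,"z": 0,"wx": 0,"wy": 0,"wz": 0,"fingers": 6.2},
  ],
)

```text
time_s: 41.3
ee_pos: [0.5598, 0.187, 0.1192]
orientation: [0.652, 0.758, -0.001, -0.0]
contact_force: [-0.6, -0.1, -0.2]
opening: 0.0625
grasp_force: 0.0
```

```bash
python3 - <<'E'
from h import *
P=pose("wrist"); i=read_camera("wrist")
print(sense()["ee_pos"])
for d in recognise("wrist","dropper_bottle_mid")[:2]: print(d, pt("wrist",*d["extent"][:2],.048,P))
h=cv2.cvtColor(i,cv2.COLOR_BGR2HSV); m=cv2.inRange(h,(3,110,50),(20,255,255)); m[270:]=0
n,l,s,c=cv2.connectedComponentsWithStats(m); k=1+s[1:,4].argmax(); x,y,w,hh=s[k][:4]; print("amber",s[k],c[k])
for p in ((.558,.186),(.562,.188)):
    print(p,[np.round(px("wrist",(*p,z),P),1) for z in (.086,.048,.002)])
w5=cv2.imread("pics/w5.png")  # tool at (.5595,.0905,.096) yaw 0: bulb top at (325,58)
m,_,_=P; M=m["mount"]; Q=R.from_quat([.7071,.7071,0,0]).as_matrix(); e=np.array([.5595,.0905,.0962])
print("from w5",pt("wrist",325,57,.086,(m,Q@M[:3,3]+e,Q@M[:3,:3])))
cv2.imwrite("pics/w10.png",i)
E
```

```text
[0.55976562 0.1865844  0.11929466]
{'extent': [324.9, 190.8, 38.2, 54.2], 'p': 0.9} [0.56384776 0.19615755 0.048     ]
amber [305 165  40  42 770] [323.51558442 180.34545455]
(0.558, 0.186) [array([315.6, 217.3]), array([316. , 201.5]), array([316.4, 187.5])]
(0.562, 0.188) [array([321.6, 215.4]), array([321.2, 199.9]), array([320.8, 186.1])]
from w5 [0.56320829 0.19108791 0.086     ]
```

The extent and colour give the dropper at about (0.5645, 0.191), and the earlier picture w5 agrees with (0.563, 0.191). Descending.

Emit:
servo_tool(
  commands=[
    {"x": 0.5,"y": 0.4,"z": -1,"wx": 0,"wy": 0,"wz": 0,"fingers": 6.2},
    {"x": 0,"y": 0,"z": -3,"wx": 0,"wy": 0,"wz": 0,"fingers": 6.2},
    {"x": 0,"y": 0,"z": -3,"wx": 0,"wy": 0,"wz": 0,"fingers": 6.2},
    {"x": 0,"y": 0,"z": -2.4,"wx": 0,"wy": 0,"wz": 0,"fingers": 6.2},
    {"x": 0,"y": 0,"z": -1.5,"wx": 0,"wy": 0,"wz": 0,"fingers": 6.2},
    {"x": 0,"y": 0,"z": 0,"wx": 0,"wy": 0,"wz": 0,"fingers": 6.2},
    {"x": 0,"y": 0,"z": 0,"wx": 0,"wy": 0,"wz": 0,"fingers": 6.2},
  ],
)

```text
time_s: 42.28
ee_pos: [0.5661, 0.1915, 0.0114]
orientation: [0.653, 0.758, 0.001, 0.0]
contact_force: [0.6, -0.2, -0.1]
opening: 0.0618
grasp_force: 0.0
```

Emit:
servo_tool(
  commands=[
    {"x": 0,"y": 0,"z": -0.1,"wx": 0,"wy": 0,"wz": 0,"fingers": 6.2},
    {"x": 0,"y": 0,"z": -0.1,"wx": 0,"wy": 0,"wz": 0,"fingers": 6.2},
    {"x": 0,"y": 0,"z": -0.1,"wx": 0,"wy": 0,"wz": 0,"fingers": 6.2},
    {"x": 0,"y": 0,"z": 0,"wx": 0,"wy": 0,"wz": 0,"fingers": 6.2},
  ],
)

```text
time_s: 42.78
ee_pos: [0.5652, 0.1914, 0.0076]
orientation: [0.653, 0.758, -0.0, -0.0]
contact_force: [-0.5, -0.3, -0.5]
opening: 0.0623
grasp_force: 0.0
```

Emit:
servo_tool(
  commands=[
    {"x": 0,"y": 0,"z": -0.1,"wx": 0,"wy": 0,"wz": 0,"fingers": 6.2},
    {"x": 0,"y": 0,"z": -0.1,"wx": 0,"wy": 0,"wz": 0,"fingers": 6.2},
    {"x": 0,"y": 0,"z": 0,"wx": 0,"wy": 0,"wz": 0,"fingers": 6.2},
  ],
)

```text
time_s: 43.15
ee_pos: [0.5651, 0.1914, 0.0054]
orientation: [0.653, 0.758, -0.0, -0.0]
contact_force: [1.2, 0.9, -0.4]
opening: 0.0617
grasp_force: 0.0
```

Emit:
servo_tool(
  commands=[
    {"x": 0,"y": 0,"z": -0.1,"wx": 0,"wy": 0,"wz": 0,"fingers": 6.2},
    {"x": 0,"y": 0,"z": -0.1,"wx": 0,"wy": 0,"wz": 0,"fingers": 6.2},
    {"x": 0,"y": 0,"z": 0,"wx": 0,"wy": 0,"wz": 0,"fingers": 6.2},
  ],
)

```text
time_s: 43.52
ee_pos: [0.5651, 0.1914, 0.0035]
orientation: [0.653, 0.758, -0.0, -0.0]
contact_force: [-0.5, -0.6, -0.6]
opening: 0.0618
grasp_force: 0.0
```

Emit:
servo_tool(
  commands=[
    {"x": 0,"y": 0,"z": 0,"wx": 0,"wy": 0,"wz": 0,"fingers": 0},
    {"x": 0,"y": 0,"z": 0,"wx": 0,"wy": 0,"wz": 0,"fingers": 0},
    {"x": 0,"y": 0,"z": 0,"wx": 0,"wy": 0,"wz": 0,"fingers": 0},
    {"x": 0,"y": 0,"z": 0,"wx": 0,"wy": 0,"wz": 0,"fingers": 0},
    {"x": 0,"y": 0,"z": 0,"wx": 0,"wy": 0,"wz": 0,"fingers": 0},
  ],
)

```text
time_s: 44.15
ee_pos: [0.5652, 0.1914, 0.0036]
orientation: [0.653, 0.758, -0.0, -0.0]
contact_force: [-0.2, 0.6, 0.2]
opening: 0.0333
grasp_force: 30.0
```

Emit:
servo_tool(
  commands=[
    {"x": 0,"y": 0,"z": 2,"wx": 0,"wy": 0,"wz": 0,"fingers": 0},
    {"x": 0,"y": 0,"z": 3.5,"wx": 0,"wy": 0,"wz": 0,"fingers": 0},
    {"x": 0,"y": 0,"z": 3.5,"wx": 0,"wy": 0,"wz": 0,"fingers": 0},
    {"x": 0,"y": 0,"z": 3,"wx": 0,"wy": 0,"wz": 0,"fingers": 0},
    {"x": -0.5,"y": -2.2,"z": 0,"wx": 0,"wy": 0,"wz": 0,"fingers": 0},
    {"x": -0.9,"y": -4,"z": 0,"wx": 0,"wy": 0,"wz": 0,"fingers": 0},
    {"x": -0.9,"y": -4,"z": 0,"wx": 0,"wy": 0,"wz": 0,"fingers": 0},
    {"x": -0.9,"y": -4,"z": 0,"wx": 0,"wy": 0,"wz": 0,"fingers": 0},
  ],
)

```text
time_s: 45.15
ee_pos: [0.531, 0.0471, 0.1221]
orientation: [0.653, 0.758, -0.001, -0.001]
contact_force: [0.3, -0.5, -1.4]
opening: 0.0328
grasp_force: 30.0
```

Emit:
servo_tool(
  commands=[
    {"x": -0.9,"y": -4,"z": 0,"wx": 0,"wy": 0,"wz": 0,"fingers": 0},
    {"x": -0.9,"y": -4,"z": 0,"wx": 0,"wy": 0,"wz": 0,"fingers": 0},
    {"x": -0.9,"y": -4,"z": 0,"wx": 0,"wy": 0,"wz": 0,"fingers": 0},
    {"x": -0.9,"y": -4,"z": 0,"wx": 0,"wy": 0,"wz": 0,"fingers": 0},
    {"x": -0.9,"y": -4,"z": 0,"wx": 0,"wy": 0,"wz": 0,"fingers": 0},
    {"x": -0.9,"y": -4,"z": 0,"wx": 0,"wy": 0,"wz": 0,"fingers": 0},
    {"x": -0.9,"y": -4,"z": 0,"wx": 0,"wy": 0,"wz": 0,"fingers": 0},
    {"x": -0.6,"y": -2.5,"z": 0,"wx": 0,"wy": 0,"wz": 0,"fingers": 0},
  ],
)

```text
time_s: 46.15
ee_pos: [0.4615, -0.2574, 0.1222]
orientation: [0.653, 0.757, -0.001, -0.001]
contact_force: [-0.1, 0.4, 0.2]
opening: 0.0331
grasp_force: 30.0
```

Emit:
servo_tool(
  commands=[
    {"x": -0.6,"y": -2.5,"z": 0,"wx": 0,"wy": 0,"wz": 0,"fingers": 0},
    {"x": 0,"y": 0,"z": 0,"wx": 0,"wy": 0,"wz": 0,"fingers": 0},
    {"x": 0,"y": 0,"z": 0,"wx": 0,"wy": 0,"wz": 0,"fingers": 0},
  ],
)

```text
time_s: 46.52
ee_pos: [0.457, -0.28, 0.1226]
orientation: [0.653, 0.757, 0.0, -0.001]
contact_force: [0.6, 0.4, -1.1]
opening: 0.0329
grasp_force: 30.0
```

```bash
python3 - <<'E'
from h import *
P=pose("wrist"); i=read_camera("wrist"); cv2.imwrite("pics/w11.png",i)
s=sense(); e=s["ee_pos"]; print(e,s["opening"],s["grasp_force"])
print("bulb top/shoulder/base expected",[np.round(px("wrist",e+[0,0,z-.0036],P),1) for z in (.086,.048,.002)])
print(recognise("wrist","dropper_bottle_mid")[:1],recognise("wrist","black_bottle_mid")[:1])
for q in ((.446,-.195),):print([np.round(px("wrist",(*q,z),P),1) for z in (.085,.057,.003)])
E
```

```text
[ 0.45737508 -0.27979505  0.12286595] 0.03306780252866942 29.991137981414795
bulb top/shoulder/base expected [array([318.9, 326.7]), array([318.9, 272. ]), array([318.9, 233.7])]
[{'extent': [318.2, 253.0, 67.4, 100.3], 'p': 0.68}] [{'extent': [321.8, 95.8, 50.1, 53.8], 'p': 0.96}]
[array([320.9,  88.7]), array([320.7,  90.8]), array([320.3,  93.6])]
```

Emit:
servo_tool(
  commands=[
    {"x": 0.1,"y": -0.1,"z": -3,"wx": 0,"wy": 0,"wz": 0,"fingers": 0},
    {"x": 0,"y": 0,"z": -3,"wx": 0,"wy": 0,"wz": 0,"fingers": 0},
    {"x": 0,"y": 0,"z": -2.5,"wx": 0,"wy": 0,"wz": 0,"fingers": 0},
    {"x": 0,"y": 0,"z": -1.5,"wx": 0,"wy": 0,"wz": 0,"fingers": 0},
    {"x": 0,"y": 0,"z": -0.8,"wx": 0,"wy": 0,"wz": 0,"fingers": 0},
    {"x": 0,"y": 0,"z": 0,"wx": 0,"wy": 0,"wz": 0,"fingers": 0},
    {"x": 0,"y": 0,"z": 0,"wx": 0,"wy": 0,"wz": 0,"fingers": 0},
  ],
)

```text
time_s: 47.55
ee_pos: [0.4601, -0.282, 0.0166]
orientation: [0.652, 0.758, 0.0, 0.001]
contact_force: [-0.6, -0.1, -1.6]
opening: 0.0332
grasp_force: 30.0
```

Emit:
servo_tool(
  commands=[
    {"x": -0.1,"y": 0,"z": -0.6,"wx": 0,"wy": 0,"wz": 0,"fingers": 0},
    {"x": 0,"y": 0,"z": -0.4,"wx": 0,"wy": 0,"wz": 0,"fingers": 0},
    {"x": 0,"y": 0,"z": 0,"wx": 0,"wy": 0,"wz": 0,"fingers": 0},
    {"x": 0,"y": 0,"z": 0,"wx": 0,"wy": 0,"wz": 0,"fingers": 0},
  ],
)

```text
time_s: 48.05
ee_pos: [0.4582, -0.2816, 0.0056]
orientation: [0.653, 0.758, -0.0, -0.0]
contact_force: [1.1, 0.1, -1.8]
opening: 0.0332
grasp_force: 30.0
```

Emit:
servo_tool(
  commands=[
    {"x": 0,"y": 0,"z": -0.1,"wx": 0,"wy": 0,"wz": 0,"fingers": 0},
    {"x": 0,"y": 0,"z": 0,"wx": 0,"wy": 0,"wz": 0,"fingers": 6.2},
    {"x": 0,"y": 0,"z": 0,"wx": 0,"wy": 0,"wz": 0,"fingers": 6.2},
    {"x": 0,"y": 0,"z": 0,"wx": 0,"wy": 0,"wz": 0,"fingers": 6.2},
    {"x": 0,"y": 0,"z": 0,"wx": 0,"wy": 0,"wz": 0,"fingers": 6.2},
    {"x": 0,"y": 0,"z": 3,"wx": 0,"wy": 0,"wz": 0,"fingers": 6.2},
    {"x": 0,"y": 0,"z": 4,"wx": 0,"wy": 0,"wz": 0,"fingers": 6.2},
    {"x": 0,"y": 0,"z": 5,"wx": 0,"wy": 0,"wz": 0,"fingers": 6.2},
  ],
)

```text
time_s: 49.05
ee_pos: [0.4573, -0.2809, 0.1247]
orientation: [0.653, 0.758, -0.0, -0.001]
contact_force: [1.0, -0.2, -0.2]
opening: 0.0619
grasp_force: 0.0
```

Emit:
servo_tool(
  commands=[
    {"x": 1,"y": 5,"z": 3,"wx": 0,"wy": 0,"wz": 0,"fingers": 6.2},
    {"x": 1,"y": 5,"z": 3,"wx": 0,"wy": 0,"wz": 0,"fingers": 6.2},
    {"x": 1,"y": 5,"z": 0,"wx": 0,"wy": 0,"wz": 0,"fingers": 6.2},
    {"x": 1,"y": 5,"z": 0,"wx": 0,"wy": 0,"wz": 0,"fingers": 6.2},
    {"x": 1,"y": 5,"z": 0,"wx": 0,"wy": 0,"wz": 0,"fingers": 6.2},
    {"x": 1,"y": 5,"z": 0,"wx": 0,"wy": 0,"wz": 0,"fingers": 6.2},
    {"x": 1,"y": 5,"z": 0,"wx": 0,"wy": 0,"wz": 0,"fingers": 6.2},
    {"x": 1,"y": 5,"z": 0,"wx": 0,"wy": 0,"wz": 0,"fingers": 6.2},
  ],
)

```text
time_s: 50.05
ee_pos: [0.5384, 0.1201, 0.1847]
orientation: [0.652, 0.758, 0.0, 0.0]
contact_force: [1.4, -0.4, -0.5]
opening: 0.0619
grasp_force: 0.0
```

```bash
python3 - <<'E'
from h import *
j=read_camera("top"); b=R.from_euler("z",.149).as_matrix(); o=np.array([.504,-.187,0])
h=cv2.cvtColor(j,cv2.COLOR_BGR2HSV)
for n in ("gold_tin_mid","black_bottle_mid","dropper_bottle_mid","soap_carton_mid","silver_tin_mid"):
    print(n,[np.round(d["extent"]) for d in recognise("top",n)[:1]])
for n,q,zs in (("silver",(-.059,.086),(.045,)),("gold",(-.059,.086),(.067,)),("black",(-.059,0),(.085,.003)),("drop",(-.059,-.086),(.087,.003)),("soap",(.059,0),(.037,))):
    print(n,[np.round(px("top",b@[*q,z]+o),1) for z in zs])
cv2.imwrite("pics/final.png",cv2.resize(j[170:320,335:500],None,fx=4,fy=4,interpolation=cv2.INTER_CUBIC))
E
```

```text
gold_tin_mid []
black_bottle_mid [array([424., 278.,  29.,  19.])]
dropper_bottle_mid [array([467., 278.,  26.,  20.])]
soap_carton_mid [array([415., 215.,  48.,  34.])]
silver_tin_mid []
silver [array([373.4, 274.4])]
gold [array([375.3, 274. ])]
black [array([428.2, 274.2]), array([415.5, 275.6])]
drop [array([479.9, 274.7]), array([461. , 276.1])]
soap [array([417.2, 210.9])]
```

View pics/final.png

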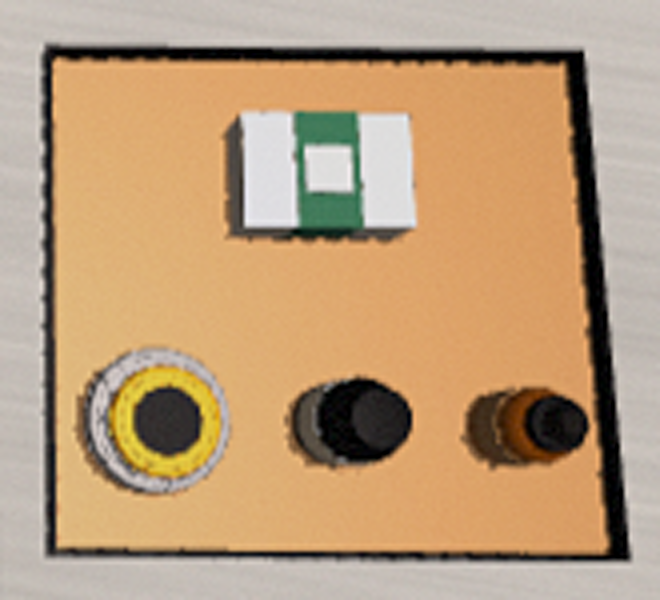

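The final view shows everything in place. Compared with their target pixels, the gold dot is at (377,275), the black cap at (431,275), the dropper at (476,276) and the soap at (417,211). All are within about 7 mm, and gold on silver within about 2 mm.

```bash
python3 -c "
from bench import *
print(sense()['time_s']); print(hand_in())"
```

```text
50.35
the job is handed in; nothing more can be done
None
```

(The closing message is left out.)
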